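# Work the petty-cash box lock and hold its sprung latch back

### The job

Unlock the grey petty-cash box on the desk: take the rectangular-headed key out of the wooden pencil box and push it fully home in the lock on the front deck of the cash box, twisting it gently to and fro to wiggle it past the sticky pins rather than forcing it. Only once it is fully home, turn it a quarter turn clockwise (seen from above), up to its stop. The latch is sprung and shuts again if let go, so finish while still gripping the key and holding it turned, ready for me to lift the lid; leave the round-headed key and the other desk things where they are.

Things in the scene. Friction and masses are not known exactly. Their poses are not given: they have to be found in the camera images.
- key: The key to use: black plastic RECTANGULAR head 28 (key x) x 10 (key y) x 36 mm (key z) on a flat steel blade 10 (x) x 4 (y) mm, 30 mm long. Origin on its axis at the shoulder (foot of the head); z up through the head. Blade alike both ways round (half turn about z). 30 g. Starts standing, blade down, in one of the pencil box's two slots, shoulder on the rail, 48 mm above the desk.
- key_grip (a point): Good grip point: on the key's axis, 24 mm above its shoulder (head top is at 36). Pinch across the 10 mm thickness (key y). Fingertips must stay above the shoulder to clear the rail and the lock.
- key_tip (a point): End of the blade's rounded nose, on the key's axis, 30 mm below its shoulder.
- other_key: Another key, to be left in its slot: same blade, but a black ROUND disc head, 31 mm across and 10 mm thick, its top 37 mm above the rail. Origin on its axis at the foot of the head.
- pencil_box: Fixed brown wooden box, 230 (its x) x 90 (y) x 48 mm; origin on the desk under its middle. A solid rail 34 mm wide, 48 mm high, runs along its -y side; in the rail's top are two key slots at x = -48 and +48, y = -28 mm, 11 x 5 mm (long side along x), 33 mm deep. Behind the rail an open compartment, walls 40 mm high, holds a pencil and an eraser.
- cash_box: Fixed grey steel petty-cash box, 250 (its x) x 200 (y) x 85 mm; origin on the desk under its middle, x towards its back. The front 71 mm of its top is the lock deck, behind it the lid. On the deck, with its axis at x = -86, y = 0, stands the lock: steel collar 33 mm across, in it the brass plug, 25 mm across, face 7 mm above the deck. Behind it a bolt case and keeper, 8 mm high.
- lock_face (a point): Centre of the keyway's mouth, on the plug's top face, 92 mm above the desk. Axes of the cash box (x to its back, z up); they do not turn with the plug. Keyway straight down, 11.6 x 5.5 mm, its long side along x while unturned; a dished mouth 4 mm deep, 3 mm wider on every side, leads in. Fully home: shoulder on the face, key origin at this point.
- lock_pins (a point): Middle one of three sticky spring pins, 11, 18 and 25 mm below the lock face, that block the keyway from its wide sides in turn. Pushed straight, the blade jams on each pin (30 N and more). Twisting the key to and fro about its axis by 0.1 rad each way while easing it down about 1 mm a twist lets it slip past with 5 to 20 N. Axes as lock_face.
- lock (a joint): Turn of the plug, rad: 0 unturned, grows clockwise seen from above, stop at 1.571. The key has about 0.15 rad of play before the plug follows, so the hand turns further than the plug. A spring turns it back (0.01 N m at 0, 0.056 N m at a quarter turn).
- bolt (a joint): Draw of the flat steel latch bolt, m, driven by the plug: 0 thrown (tongue under the keeper strap of the lid), 0.010 fully drawn back at a quarter turn.
- gel_pen: Black gel pen, 140 mm, lying on the desk between the two boxes: leave alone. Origin under its middle.
- highlighter: Yellow highlighter, 115 x 17 x 16 mm, lying on the lid of the cash box, some 15 cm behind the lock: leave alone. Origin under it near the middle.
- pencil: Pencil, 163 mm, lying in the compartment of the pencil box: leave alone. Origin under its middle.
- eraser: White eraser, 42 x 18 x 12 mm, in the compartment of the pencil box: leave alone. Origin under its middle.
- hole_punch: Steel two-hole punch with a press lever, 120 mm wide, 75 mm high, on the desk behind the pencil box: leave alone. Origin under its middle.
- stapler: Black and steel stapler, 130 x 34 x 47 mm, on the desk towards the back: leave alone. Origin under its middle.
Things that resemble listed ones, but are neither listed nor needed, are in the scene too. What is shaped like the key but blue or purple is not meant.

How it is judged:
On the way, in this order (a step that is already met when the one before it is completed fails the run):
1. the rectangular-headed key is drawn out of the pencil box in the gripper (z of key_tip in the frame of pencil_box above 0.05 m and contact force between the fingers and key above 2 N), for 0.1 s.
2. the key is fully home in the lock, which is not yet turned (z of key in the frame of lock_face between -0.003 and 0.003 m and horizontal distance between key and lock_face below 0.0025 m and angle between the z axis of key and the z axis of lock_face, either way round below 0.1 rad and contact force between the fingers and key above 2 N and value of joint lock below 0.35 rad), for 0.1 s.
3. the key is turned a quarter and held there (z of key in the frame of lock_face between -0.003 and 0.003 m and horizontal distance between key and lock_face below 0.0025 m and angle between the z axis of key and the z axis of lock_face, either way round below 0.1 rad and contact force between the fingers and key above 2 N and value of joint lock above 1.31 rad and value of joint bolt above 0.008 m), for 0.5 s.
At the end, for the whole second after the job is handed in: Gripper still holding the key (2 N or more), its shoulder within 3 mm of the lock face and 2.5 mm of its axis, upright within 0.1 rad; plug still, at 1.31 rad or more, bolt drawn 8 mm or more; other key within 10 mm and the other things within 30 mm of their starts (all of step 3 and velocity of joint lock between -0.15 and 0.15 rad/s and distance of other_key from where it was at the start of the episode below 0.01 m and distance of each of gel_pen, highlighter, pencil, eraser, hole_punch, stapler from where it was at the start of the episode below 0.03 m); the arm keeps its last pose, push and grip.
It fails at once if the key is forced: more than 45 N between key and lock before it is home (contact force between key and cash_box above 45 N and (z of key in the frame of lock_face above 0.004 m or horizontal distance between key and lock_face above 0.004 m)).
It fails at once if the lock is turned (more than 0.5 rad) before the key is fully home (value of joint lock above 0.5 rad and (z of key in the frame of lock_face above 0.004 m or horizontal distance between key and lock_face above 0.004 m)).
It fails at once if the round-headed key is pulled up or knocked (distance of other_key from where it was at the start of the episode above 0.02 m).
It fails at once if another desk thing is pushed away (distance of any of gel_pen, highlighter, pencil, eraser, hole_punch, stapler from where it was at the start of the episode above 0.03 m).
It also fails if it takes over 72 s, if anything falls off the work surface, if the arm or the gripper's body presses on something with over 40 N, if the wrist force passes 120 N, or if a joint passes its speed limit or range.

### The arm

A 6-joint arm with a two-finger parallel gripper is mounted at the origin on the work surface. World frame = base frame: x ahead of the robot, y to its left, z up, the work surface at z = 0. Lengths are in m, angles in rad, forces in N, time in s.
With the tool pointing down it reaches from about 0.325 to 0.775 m from the base axis. Payload 5.5 kg.
Tool frame: the origin (TCP) lies at the very end of the fingers, on their centre line; the grasp point (between the pads) lies 19 mm behind it; z points along the fingers, x is the direction in which the jaws open and shut, and the axes are right-handed (so a half turn about z gives the same grasp; the last joint's range is limited). The gripper opens to 85 mm and grips with 20 to 120 N. Pads are 22 mm wide; open, the fingers measure 114 mm over their backs; the gripper's body (76 mm by 85 mm) begins 54 mm behind the grasp point. The pads swing forward as they close: fully open they stand 13 mm farther back than shut.
Start: joints at [1.274, 0.091, 1.231, -0, 1.82, -0.057], TCP at [0.143, 0.583, 0.231] pointing down, gripper open.
Joint ranges: [-2.87, 2.87], [-0.86, 2.18], [0.17, 2.46], [-1.51, 4.65], [0.06, 2.69], [-2.65, 2.65]. Speed limits (rad/s): [2.57, 2.57, 3.01, 3.14, 3.14, 3.14].

### API

Orientations are given as a unit quaternion [w, x, y, z].
In Python, from bench import readout, imaging, order gives the robot as it stands.
- The arm moves only by the tool servo_tool, never from a script. Its argument "targets" is a list of rows, each a list of 6 numbers: the shift along the tool's x, y, z each as a share of 1 m, from -1 to 1, then the turn, a rotation vector about the tool's x, y, z each as a share of 90 degrees, from -1 to 1. In form: [[x, y, z, ax, ay, az], ...]. A call has 1 to 10 rows; each row is the pose to reach, as a shift and turn from the pose measured when the call began, along the tool's axes at that moment; what a row does not reach only later rows make up. A row lasts 1/10 s, in which the tool goes at most 50 mm and 8.59 degrees, less where a joint would pass 70% of its speed; a pose out of reach is approached as far as the arm can. A call with a number of a shift or a turn outside -1 to 1 is refused whole. A call with a gripper value outside its range is refused whole. "jaw" is the finger opening in mm, from 0 to 85.4, set as the call begins (left out, the last holds). The fingers move at their own pace and stop on an object; "grip_force" is the grip in N (left out, the last holds). Time passes only in rows, so rows that repeat a pose let the fingers close. It gives the time, the measured TCP pose, the force and the opening at its end, in the units of the state.
- readout.sense(): the state, without advancing time (a new reading comes with each control period).
- imaging.camera(name): name is "side" or "top"; returns (picture, depth): 400x640x3 uint8, red, green, blue; 400x640 float32, m along the optical axis (not along the pixel's ray), 0 where there is no reading.
- imaging.camera_params(name): a dict with "vfov" (degrees; the focal length in pixels is half the picture's height over the tangent of half this angle, whatever the lens; pixels are square), "cx", "cy" (the principal point, pixels), "dist" ([k1, k2, p1, p2, k3] as OpenCV has them; the pictures are not rectified), "view" (4x4, takes a point from world to camera coordinates). Camera axes: x right, y up, looking along -z (the intrinsics and any distortion apply to the point x, -y, -z); pixel columns grow to the right and rows downward; lengths in m; the calibration is good to about 2 mm. A picture is of the moment at which its call begins. camera_params takes no time and is no camera call.
- order.finish_job(): hands the job in, once; it reports no verdict.
Trained networks look in the newest picture that a camera, given by its name, has taken for a name from the list of things; names that differ only in an ending like _2 or _b are one class to them, and where a whole thing is asked for, a point or a joint stands for the part that bears it (a point fixed in the world has none). Each returns a list of dicts, best first, with "conf" (0 to 1); they miss things now and then, are a little off and sometimes report something else, mostly with a low value. They report only what shows in the picture. A call takes as long as a camera call. They do not tell look-alikes from the thing itself.
- imaging.look_for(camera, query): "at" ([x, y, z] in m, in the coordinates of the camera as it stood for that picture, good to about 4 mm: the middle of the surface that is visible of it).
The state is a dict: "clock": time; "joints": joint angles; "joint_velocities": joint speeds; "joint_efforts": joint torques, N m; "position": TCP position; "tcp_rot": TCP orientation; "ft_force": force on the tool from outside, world axes, zero at the start; "moment": the same for the moment, N m; "gripper_width": finger opening in m.
Only numpy, scipy, OpenCV 4.12 (cv2) and the standard library are available. Lean on these libraries where they do the work, as an engineer would, in place of code of your own. Each camera call takes 0.05 s, during which the arm holds its last target.

## Working session

There is one attempt and no reset: what is moved stays moved. The work goes in short steps, Python scripts to look and compute and a tool call to move; the robot and the scene stay as the last step left them, time stands still between calls to the robot, and variables do not carry over. Pictures are saved under pics/ and viewed, and the job is handed in when it is done.

Besides the shell and the picture viewer there is one more tool, called by a JSON object that holds its "fn" and its "kwargs". servo_tool: Moves the arm, as the interface text tells. Shift numbers are shares of 1 m and turn numbers shares of 90 degrees, none past 1 either way. Its arguments: {"type":"object","properties":{"targets":{"type":"array","items":{"type":"array","items":{"type":"number"}}},"jaw":{"type":"number"},"grip_force":{"type":"number"}},"required":["targets"]}

```bash
mkdir -p pics; cat > h.py <<'E'
import numpy as np, cv2
from bench import readout, imaging, order
def par(n):
    p=imaging.camera_params(n); f=200/np.tan(np.radians(p['vfov'])/2)
    K=np.array([[f,0,p['cx']],[0,f,p['cy']],[0,0,1.]]); return K,np.array(p['dist'],float),np.array(p['view'])
def w2p(n,P):
    K,d,V=par(n); P=np.atleast_2d(P); c=(V[:3,:3]@P.T).T+V[:3,3]; c=c*[1,-1,-1]
    return cv2.projectPoints(c.reshape(-1,1,3),np.zeros(3),np.zeros(3),K,d)[0].reshape(-1,2)
def ray(n,uv):
    K,d,V=par(n); q=cv2.undistortPoints(np.array(uv,float).reshape(-1,1,2),K,d).reshape(-1,2)
    r=np.c_[q[:,0],-q[:,1],-np.ones(len(q))]; return r,V
def p2w(n,uv,dep):
    r,V=ray(n,uv); c=r*np.reshape(dep,(-1,1)); return (c-V[:3,3])@V[:3,:3]
def p2z(n,uv,z):
    r,V=ray(n,uv); d=r@V[:3,:3]; o=-V[:3,:3].T@V[:3,3]
    return o+d*((z-o[2])/d[:,2])[:,None]
def c2w(n,at):
    V=par(n)[2]; return (np.array(at)-V[:3,3])@V[:3,:3]
def save(n,im): cv2.imwrite('pics/'+n,im[:,:,::-1])
E
python3 - <<'E'
from h import *
for n in ['top','side']:
    im,d=imaging.camera(n); save(n+'0.png',im); np.save(n+'0.npy',d); print(n,imaging.camera_params(n))
    for q in ['key','other_key','pencil_box','cash_box','lock_face','gel_pen','hole_punch','stapler']:
        for r in imaging.look_for(n,q)[:4]: print(q,round(r['conf'],2),c2w(n,r['at']).round(4), w2p(n,c2w(n,r['at'])).round(0))
print(readout.sense())
E
```

```text
top {'vfov': 48.37426884044485, 'cx': 315.76158970165443, 'cy': 196.46428074719472, 'dist': array([-0.05909939,  0.        ,  0.        ,  0.        ,  0.        ]), 'view': array([[-0.07288124, -0.99733744, -0.00252016,  0.07023881],
       [ 0.97532314, -0.07180009,  0.20878101, -0.57240467],
       [-0.20840607,  0.01275825,  0.97795917, -1.01128935],
       [ 0.        ,  0.        ,  0.        ,  1.        ]])}
key 0.62 [0.3509 0.1331 0.0619] [[277. 295.]]
key 0.52 [0.4541 0.2086 0.0848] [[241. 252.]]
key 0.37 [0.3701 0.1985 0.0616] [[249. 288.]]
other_key 0.39 [0.4405 0.3015 0.0815] [[202. 261.]]
pencil_box 0.96 [0.479  0.2543 0.0266] [[226. 245.]]
cash_box 0.71 [ 0.5585 -0.185   0.0919] [[407. 194.]]
lock_face 0.77 [ 0.5621 -0.1885  0.086 ] [[408. 193.]]
gel_pen 0.75 [0.587  0.0272 0.0075] [[316. 197.]]
gel_pen 0.32 [ 0.4861 -0.197   0.0961] [[416. 224.]]
hole_punch 0.74 [0.6956 0.2918 0.0691] [[205. 156.]]
stapler 0.84 [0.7569 0.0803 0.0454] [[290. 129.]]
side {'vfov': 52.164467521333236, 'cx': 317.2330347474446, 'cy': 205.20316896930683, 'dist': array([0.03570345, 0.        
[... 965 characters left out ...]
'joints': array([ 1.27428171e+00,  9.10559278e-02,  1.23070021e+00,  1.39279186e-06,
        1.81977548e+00, -5.66953174e-02]), 'joint_velocities': array([ 3.27859352e-05,  9.11574895e-04,  7.61486021e-04, -1.01765413e-04,
       -1.07668304e-03,  1.09168747e-03]), 'joint_efforts': array([ 9.72558228e-04, -4.58443236e+01, -4.18112147e+01,  1.88560748e-04,
        1.54856029e-04,  1.26882065e-05]), 'position': array([0.1425203 , 0.58284686, 0.2313015 ]), 'tcp_rot': array([-1.80052627e-05,  7.86615143e-01,  6.17443613e-01,  2.46477407e-05]), 'ft_force': array([ 0.00371286, -0.03338807, -0.47527364]), 'moment': array([-0.0693708 , -0.02440925,  0.00691895]), 'gripper_width': 0.0854287070841824}
```

View pics/top0.png

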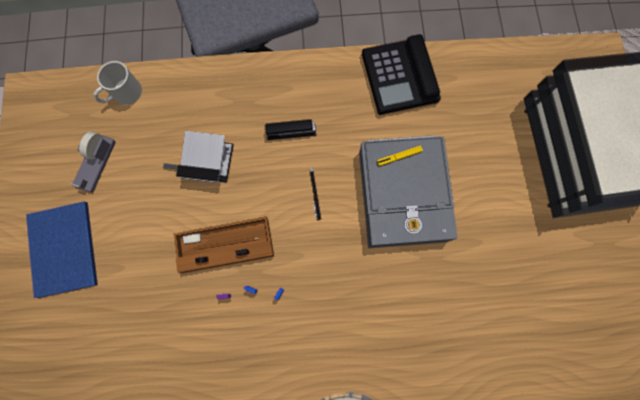

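View pics/side0.png

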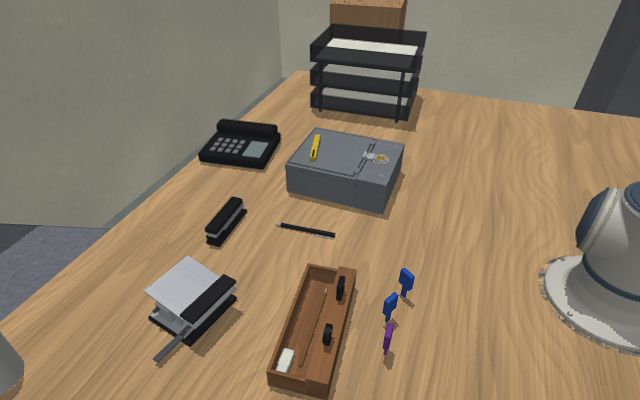

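```bash
python3 - <<'E'
from h import *
a=cv2.imread('pics/top0.png'); b=cv2.imread('pics/side0.png')
cv2.imwrite('pics/c1.png',cv2.resize(a[205:315,170:310],None,fx=5,fy=5,interpolation=cv2.INTER_CUBIC))
cv2.imwrite('pics/c2.png',cv2.resize(a[140:240,360:480],None,fx=6,fy=6,interpolation=cv2.INTER_CUBIC))
cv2.imwrite('pics/c3.png',cv2.resize(b[250:370,270:430],None,fx=5,fy=5,interpolation=cv2.INTER_CUBIC))
cv2.imwrite('pics/c4.png',cv2.resize(b[110:210,290:430],None,fx=5,fy=5,interpolation=cv2.INTER_CUBIC))
E
```

```text
(no output)
```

Top view: pencil box around (223,245) with two black heads at (202,260) and (242,252), cash box at (408,193), lock at (413,225). The blue and purple lookalikes are in front of the pencil box.

View pics/c1.png

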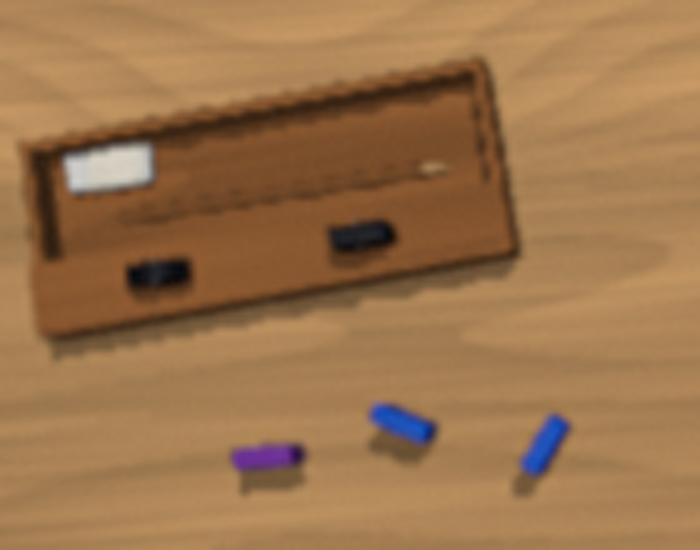

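View pics/c2.png

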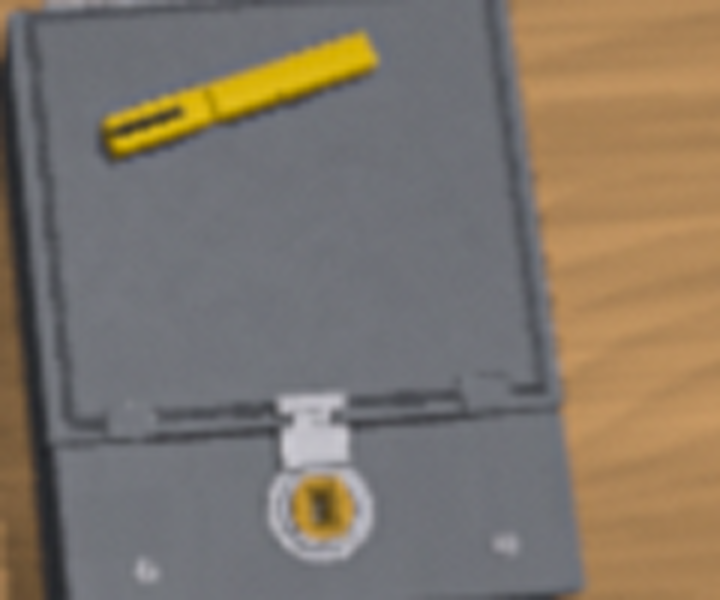

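View pics/c3.png

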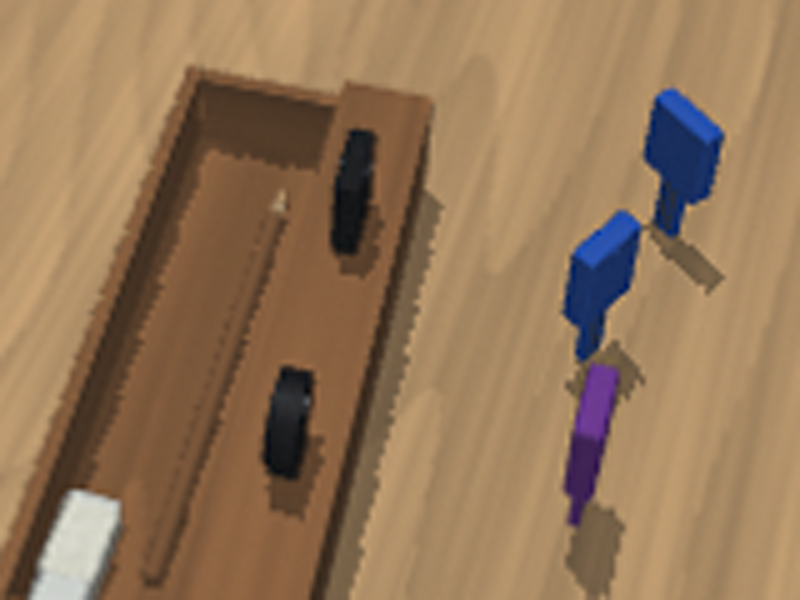

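View pics/c4.png

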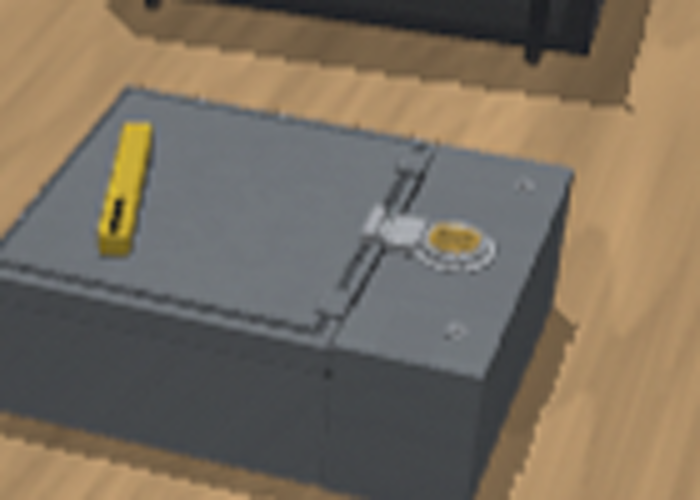

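Round head is at the left (top 202,260), and the rectangular head at the right (242,252), i.e. world about (0.45,0.21). The keyway is at about (413.5,225), long side along the box x. Next I'll measure these precisely.

```bash
cat > fit.py <<'E'
from h import *
from scipy.optimize import minimize
ims={n:cv2.imread(f'pics/{n}0.png')[:,:,::-1] for n in ['top','side']}
S=4
def box(x,y,yaw,sx,sy,z0,z1):
    c,s=np.cos(yaw),np.sin(yaw); P=[]
    for z in (z0,z1):
        for a in (-1,1):
            for b in (-1,1):
                u,v=a*sx/2,b*sy/2; P.append([x+c*u-s*v,y+s*u+c*v,z])
    return np.array(P)
def soft(n,P,roi):
    x0,y0,x1,y1=roi; uv=(w2p(n,P)-[x0,y0]+0.5)*S*1.0-0.5
    m=np.zeros(((y1-y0)*S,(x1-x0)*S),np.uint8)
    cv2.fillConvexPoly(m,np.round(cv2.convexHull(uv.astype(np.float32))*16).astype(np.int32),255,shift=4)
    return cv2.resize(m,None,fx=1/S,fy=1/S,interpolation=cv2.INTER_AREA)/255.
rois={'top':(228,240,256,264),'side':(330,270,352,306)}
def tgt(n):
    x0,y0,x1,y1=rois[n]; g=ims[n][y0:y1,x0:x1,:].max(2).astype(float)
    return g
T={n:tgt(n) for n in rois}
def darkness(n):
    r=ims[n][rois[n][1]:rois[n][3],rois[n][0]:rois[n][2],0].astype(float)
    return np.clip((110-r)/80,0,1)
D={n:darkness(n) for n in rois}
def cost(p,cams):
    return sum(((soft(n,box(p[0],p[1],p[2],.028,.010,.048,.084),rois[n])-D[n])**2).sum() for n in cams)
for cams in (['top'],['side'],['top','side']):
    best=None
    for y0 in (0.205,0.215):
      for yaw in (-1.37,-1.45):
        r=minimize(cost,[.452,y0,yaw],args=(cams,),method='Nelder-Mead',options=dict(initial_simplex=[[.452,y0,yaw],[.462,y0,yaw],[.452,y0+.008,yaw],[.452,y0,yaw+.2]],xatol=1e-5,fatol=1e-3))
        if best is None or r.fun<best.fun: best=r
    print(cams,best.x.round(4),best.fun)
def hsv(n): return cv2.cvtColor(ims[n],cv2.COLOR_RGB2HSV)
# brass
for n,roi in (('top',(395,210,430,240)),('side',(365,145,395,172))):
    x0,y0,x1,y1=roi; h=hsv(n)[y0:y1,x0:x1]; m=(h[...,1]>110)&(h[...,0]<30)
    ys,xs=np.nonzero(m); print(n,'brass',m.sum(),xs.mean()+x0,ys.mean()+y0,p2z(n,[[xs.mean()+x0,ys.mean()+y0]],.092).round(4))
    e=(h[...,2]>150)&(h[...,1]<60); ys,xs=np.nonzero(e)
# corners from c1/c2 crops
def cr(o,f,l): return [[o[0]+(a+.5)/f-.5,o[1]+(b+.5)/f-.5] for a,b in l]
rail=cr((170,205),5,[(48,338),(519,257),(36,262)]); print('rail front L,R',p2z('top',rail,.048).round(4))
deck=cr((360,140),6,[(585,588),(558,407),(503,2),(12,12)]); print('deck',p2z('top',deck,.085).round(4))
d=p2z('top',rail,.048); print('pencil yaw',np.arctan2(*(d[1]-d[0])[[1,0]]), np.linalg.norm(d[1]-d[0]))
dk=p2z('top',deck,.085); print('cash x yaw',np.arctan2(*(dk[2]-dk[0])[[1,0]]),np.linalg.norm(dk[2]-dk[0]),'y dir', np.linalg.norm(dk[3]-dk[2]),np.arctan2(*(dk[3]-dk[2])[[1,0]])-np.pi/2)
for n in ('top','side'): print(n,'cam pos',-par(n)[2][:3,:3].T@par(n)[2][:3,3])
d0=np.load('top0.npy'); print('depth chk', p2w('top',[[413,238],[242,252],[226,268]],[d0[238,413],d0[252,242],d0[268,226]]).round(4))
d0=np.load('side0.npy'); print('depth chk', p2w('side',[[370,178],[341,282],[345,300]],[d0[178,370],d0[282,341],d0[300,345]]).round(4))
E
python3 fit.py
```

```text
['top'] [ 0.4547  0.2091 -1.449 ] 17.51607122260669
['side'] [ 0.4552  0.2108 -1.3941] 28.492316176470588
['top', 'side'] [ 0.4551  0.2107 -1.4029] 48.55182261630142
top brass 73 413.4109589041096 224.0 [[ 0.4879 -0.1916  0.092 ]]
side brass 35 380.42857142857144 157.42857142857142 [[ 0.4879 -0.1906  0.092 ]]
rail front L,R [[0.4195 0.364  0.048 ]
 [0.442  0.1388 0.048 ]
 [0.4558 0.3693 0.048 ]]
deck [[ 0.4495 -0.2911  0.085 ]
 [ 0.5209 -0.2902  0.085 ]
 [ 0.6881 -0.291   0.085 ]
 [ 0.698  -0.0919  0.085 ]]
pencil yaw -1.470967987371635 0.2263932779969505
cash x yaw 0.0006491181504414096 0.23858400709368013 y dir 0.19937080536956478 -0.04943002087573878
top cam pos [0.35263978 0.04185538 1.10868394]
side cam pos [0.3271569  0.65984656 0.62182826]
depth chk [[ 0.4566 -0.189   0.0829]
 [ 0.4532  0.2069  0.085 ]
 [ 0.4249  0.2621 -0.0011]]
depth chk [[ 0.49   -0.1048  0.0861]
 [ 0.4538  0.2133  0.0861]
 [ 0.4432  0.2183  0.049 ]]
```

```bash
cat > fit2.py <<'E'
from fit import *
def edges(n):
    g=cv2.GaussianBlur(ims[n].astype(np.float32),(0,0),0.8); gx=cv2.Sobel(g,cv2.CV_32F,1,0);gy=cv2.Sobel(g,cv2.CV_32F,0,1)
    return np.sqrt((gx**2+gy**2).sum(2))
E={n:np.minimum(edges(n),250) for n in ims}
def score(p,segs,cams):
    c,s=np.cos(p[2]),np.sin(p[2]); t=0
    for n in cams:
        for a,b in segs[n]:
            q=np.linspace(a,b,60); P=np.c_[p[0]+c*q[:,0]-s*q[:,1],p[1]+s*q[:,0]+c*q[:,1],q[:,2]]
            uv=w2p(n,P).astype(np.float32); t+=cv2.remap(E[n],uv[:,0].reshape(1,-1),uv[:,1].reshape(1,-1),cv2.INTER_LINEAR).mean()
    return -t
def go(name,p0,segs):
    for cams in (['top'],['side'],['top','side']):
        best=None
        for dx in (-.006,0,.006):
          for dy in (-.006,0,.006):
            for da in (-.05,0,.05):
              q=np.array(p0)+[dx,dy,da]
              r=minimize(score,q,args=(segs,cams),method='Nelder-Mead',options=dict(initial_simplex=q+np.array([[0,0,0],[.004,0,0],[0,.004,0],[0,0,.03]]),xatol=1e-5,fatol=1e-2,maxiter=150))
              if best is None or r.fun<best.fun: best=r
        p=best.x; print(name,cams,p.round(4),round(best.fun,1)); yield p
t=.085
def L(a,b): return np.array(a,float),np.array(b,float)
cash=[L((-.125,-.1,t),(-.125,.1,t)),L((-.125,-.1,t),(.125,-.1,t)),L((-.125,.1,t),(.125,.1,t)),L((.125,.1,t),(.125,-.1,t))]
def tr(p,q): c,s=np.cos(p[2]),np.sin(p[2]); return (p[0]+c*q[0]-s*q[1],p[1]+s*q[0]+c*q[1])
for p in go('cash',(.573,-.19,-.03),{'top':cash,'side':cash}): print('  lock',np.round(tr(p,(-.086,0)),4))
h=.048;w=.04
pt=[L((-.115,-.045,h),(.115,-.045,h)),L((-.115,-.045,h),(-.115,-.011,h)),L((.115,-.045,h),(.115,-.011,h)),L((-.115,.045,w),(.115,.045,w)),L((.115,-.011,w),(.115,.045,w)),L((-.115,-.011,w),(-.115,.045,w))]
for p in go('pencil',(.478,.254,-1.46),{'top':pt,'side':pt}): print('  slots',np.round(tr(p,(.048,-.028)),4),np.round(tr(p,(-.048,-.028)),4))
E
python3 fit2.py | tail -14
```

```text
['top'] [ 0.4547  0.2091 -1.449 ] 17.51607122260669
['side'] [ 0.4552  0.2108 -1.3941] 28.492316176470588Traceback (most recent call last):
  File "fit2.py", line 1, in <module>
    from fit import *
  File "fit.py", line 32, in <module>
    r=minimize(cost,[.452,y0,yaw],args=(cams,),method='Nelder-Mead',options=dict(initial_simplex=[[.452,y0,yaw],[.462,y0,yaw],[.452,y0+.008,yaw],[.452,y0,yaw+.2]],xatol=1e-5,fatol=1e-3))
    res = _minimize_neldermead(fun, x0, args, callback, bounds=bounds,
                               **options)
    fxc = func(xc)
    fx = function(np.copy(x), *(wrapper_args + args))
  File "fit.py", line 27, in cost
    return sum(((soft(n,box(p[0],p[1],p[2],.028,.010,.048,.084),rois[n])-D[n])**2).sum() for n in cams)
  File "fit.py", line 27, in <genexpr>
    return sum(((soft(n,box(p[0],p[1],p[2],.028,.010,.048,.084),rois[n])-D[n])**2).sum() for n in cams)
                 ~~~~^^^^^^^^^^^^^^^^^^^^^^^^^^^^^^^^^^^^^^^^^^^^^^^^^^^
  File "fit.py", line 13, in soft
    x0,y0,x1,y1=roi; uv=(w2p(n,P)-[x0,y0]+0.5)*S*1.0-0.5
                         ~~~^^^^^
  File "h.py", line 7, in w2p
    K,d,V=par(n); P=np.atleast_2d(P); c=(V[:3,:3]@P.T).T+V[:3,3]; c=c*[1,-1,-1]
          ~~~^^^
  File "h.py", line 4, in par
    p=imaging.camera_params(n); f=200/np.tan(np.radians(p['vfov'])/2)
ValueError: time passes only in moves, steps and waits
```

```bash
sed -i 's/^def par(n):/import functools\n@functools.lru_cache(None)\ndef par(n):/' h.py; python3 fit2.py | sed -n '1,3p;17,40p'; python3 -c "
from h import *; print(readout.sense()['clock'])"
```

```text
['top'] [ 0.4547  0.2091 -1.449 ] 17.51607122260669
['side'] [ 0.4552  0.2108 -1.3941] 28.492316176470588
['top', 'side'] [ 0.4551  0.2107 -1.4029] 48.55182261630142
depth chk [[ 0.4566 -0.189   0.0829]
 [ 0.4532  0.2069  0.085 ]
 [ 0.4249  0.2621 -0.0011]]
depth chk [[ 0.49   -0.1048  0.0861]
 [ 0.4538  0.2133  0.0861]
 [ 0.4432  0.2183  0.049 ]]
cash ['top'] [ 0.5736 -0.1905  0.0026] -906.1
  lock [ 0.4876 -0.1907]
cash ['side'] [ 0.5745 -0.1902  0.0072] -848.5
  lock [ 0.4885 -0.1908]
cash ['top', 'side'] [ 0.5741 -0.1905  0.0051] -1744.3
  lock [ 0.4881 -0.1909]
pencil ['top'] [ 0.4793  0.2574 -1.4666] -1268.8
  slots [0.4564 0.2068] [0.4464 0.3023]
pencil ['side'] [ 0.4783  0.2608 -1.4563] -1319.8
  slots [0.4559 0.2099] [0.445  0.3053]
pencil ['top', 'side'] [ 0.4784  0.26   -1.4585] -2351.6
  slots [0.456  0.2092] [0.4452 0.3046]
0.9
```

```bash
cat > mv.py <<'E'
from h import *
from scipy.spatial.transform import Rotation as R
def st():
    s=readout.sense(); q=np.array(s['tcp_rot']); return s,np.array(s['position']),R.from_quat(q[[1,2,3,0]])
def row(x,y,z,phi):
    s,p,r=st(); d=r.inv().apply(np.array([x,y,z])-p)
    t=R.from_matrix(np.c_[[np.cos(phi),np.sin(phi),0],[np.sin(phi),-np.cos(phi),0],[0,0,-1]])
    v=(r.inv()*t).as_rotvec()/(np.pi/2); print('row',d.round(4),v.round(4))
def show():
    s,p,r=st(); m=r.as_matrix(); print('t',s['clock'],'p',p.round(4),'phi',round(np.arctan2(m[1,0],m[0,0]),4),'tilt',m[:2,2].round(4),'F',np.round(s['ft_force'],1),'M',np.round(s['moment'],2),'w',round(s['gripper_width'],4),'j',np.round(s['joints'],2))
E
python3 -c "
from mv import *
show(); row(.4556,.2095,.15,.11)"
```

```text
t 0.9 p [0.1425 0.5828 0.2313] phi 1.331 tilt [0.     0.0001] F [ 0.  -0.  -0.5] M [-0.07 -0.02  0.01] w 0.0854 j [ 1.27  0.09  1.23  0.    1.82 -0.06]
row [-0.2883  0.3928  0.0813] [-0.     -0.      0.7773]
```

{"fn": "servo_tool", "kwargs": {"targets": [[-0.288,0.393,0.081,0,0,0.777],[-0.288,0.393,0.081,0,0,0.777],[-0.288,0.393,0.081,0,0,0.777],[-0.288,0.393,0.081,0,0,0.777],[-0.288,0.393,0.081,0,0,0.777],[-0.288,0.393,0.081,0,0,0.777],[-0.288,0.393,0.081,0,0,0.777],[-0.288,0.393,0.081,0,0,0.777],[-0.288,0.393,0.081,0,0,0.777],[-0.288,0.393,0.081,0,0,0.777]], "jaw": 40, "grip_force": 20}}

```text
clock: 1.9
position: [0.457, 0.2076, 0.1501]
tcp_rot: [-0.0, 0.999, 0.054, 0.0]
ft_force: [0.1, 0.7, -0.6]
gripper_width: 0.04
```

{"fn": "servo_tool", "kwargs": {"targets": [[0,0,0,0,0,0]]}}

```text
clock: 2.0
position: [0.4589, 0.2035, 0.1487]
tcp_rot: [0.001, 0.999, 0.051, -0.0]
ft_force: [-1.4, 0.1, 0.6]
gripper_width: 0.0397
```

```bash
python3 -c "
from mv import *
show(); row(.4556,.2095,.1,.11); im,_=imaging.camera('side'); save('s1.png',cv2.resize(im[150:390,200:500],None,fx=2.5,fy=2.5)); im,_=imaging.camera('top'); save('t1.png',cv2.resize(im[120:340,150:450],None,fx=2.5,fy=2.5))
print(w2p('side',[[.4556,.2095,.1]]),w2p('top',[[.4556,.2095,.1]]))"
```

```text
t 2.0 p [0.4589 0.2035 0.1487] phi 0.103 tilt [-0.0003 -0.0023] F [-1.4  0.1  0.6] M [ 0.01  0.06 -0.04] w 0.0397 j [ 0.35 -0.17  1.63 -0.    1.68  0.25]
row [-0.0027 -0.0064  0.0487] [ 0.0014  0.0004 -0.0045]
[[340.99850882 274.60913058]] [[239.73916032 250.43040477]]
```

View pics/s1.png

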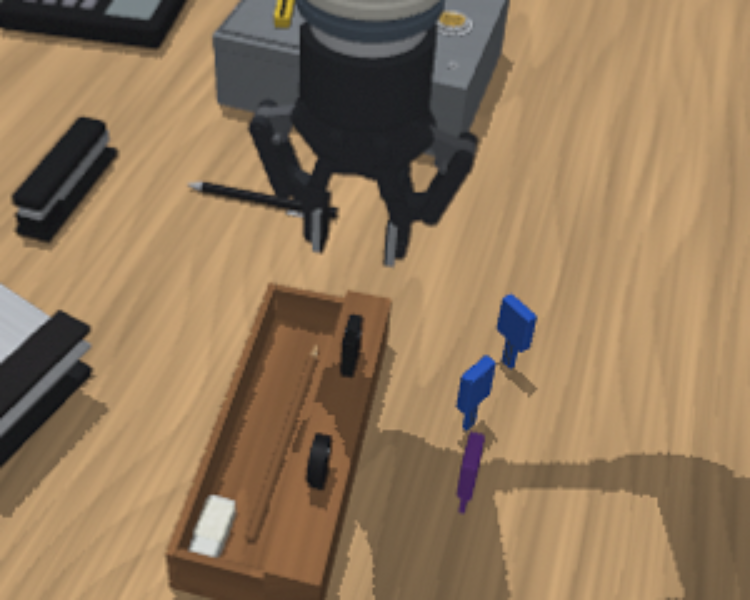

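View pics/t1.png

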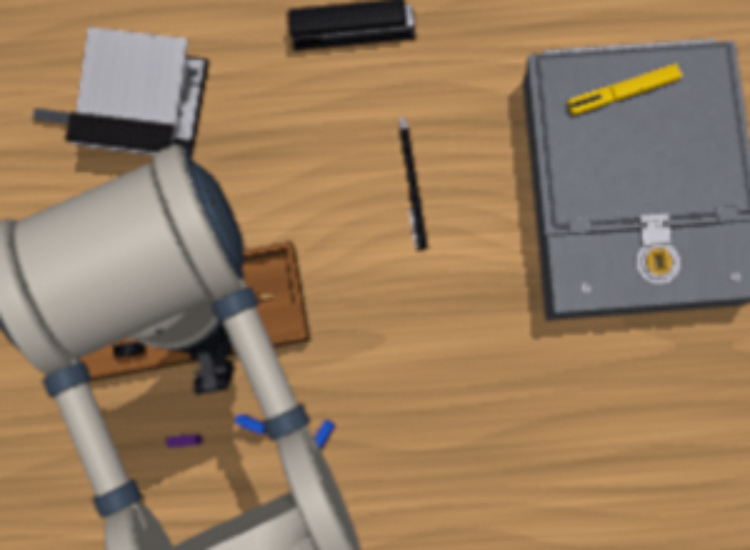

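{"fn": "servo_tool", "kwargs": {"targets": [[-0.002,-0.004,0.01,0,0,0],[-0.003,-0.006,0.02,0,0,-0.004],[-0.003,-0.006,0.03,0,0,-0.004],[-0.003,-0.006,0.03,0,0,-0.004],[-0.003,-0.006,0.03,0,0,-0.004]]}}

```text
clock: 2.6
position: [0.4531, 0.2128, 0.1193]
tcp_rot: [0.0, 0.998, 0.057, -0.001]
ft_force: [-0.4, -1.6, 0.0]
gripper_width: 0.0395
```

```bash
python3 -c "
from mv import *
show(); row(.4556,.2095,.054,.11); im,_=imaging.camera('side'); save('s2.png',cv2.resize(im[200:380,230:455],None,fx=3.5,fy=3.3,interpolation=cv2.INTER_CUBIC))"
```

```text
t 2.6 p [0.4531 0.2128 0.1193] phi 0.1137 tilt [-0.0011 -0.0002] F [-0.4 -1.6  0. ] M [0.   0.01 0.02] w 0.0395 j [ 0.37 -0.17  1.68  0.    1.63  0.26]
row [0.0022 0.0036 0.0653] [0.0001 0.0007 0.0024]
```

The side view shows open jaws straddling the rectangular key's position, and the top view shows nothing disturbed.

{"fn": "servo_tool", "kwargs": {"targets": [[0.002,0.004,0.005,0,0,0.0025],[0.002,0.004,0.01,0,0,0.0025],[0.002,0.004,0.015,0,0,0.0025],[0.002,0.004,0.02,0,0,0.0025],[0.002,0.004,0.02,0,0,0.0025],[0.002,0.004,0.02,0,0,0.0025],[0.002,0.004,0.02,0,0,0.0025]]}}

```text
clock: 3.35
position: [0.456, 0.2091, 0.1002]
tcp_rot: [-0.0, 0.999, 0.055, 0.0]
ft_force: [-0.3, -0.3, -0.8]
gripper_width: 0.0403
```

```bash
python3 -c "
from mv import *
show(); row(.4556,.2095,.0535,.11); im,_=imaging.camera('side'); save('s3.png',cv2.resize(im[200:380,230:455],None,fx=3.5,fy=3.3,interpolation=cv2.INTER_CUBIC))
print((w2p('side',[st()[1]])-[230,200])*[3.5,3.3])"
```

```text
t 3.35 p [0.456  0.2091 0.1002] phi 0.1094 tilt [0.0003 0.0003] F [-0.3 -0.3 -0.8] M [-0.03 -0.01  0.04] w 0.0403 j [ 0.36 -0.16  1.71  0.    1.59  0.25]
row [-0.0004 -0.0004  0.0467] [-0.0002 -0.0002 -0.0004]
[[387.85943863 245.08448572]]
```

View pics/s3.png

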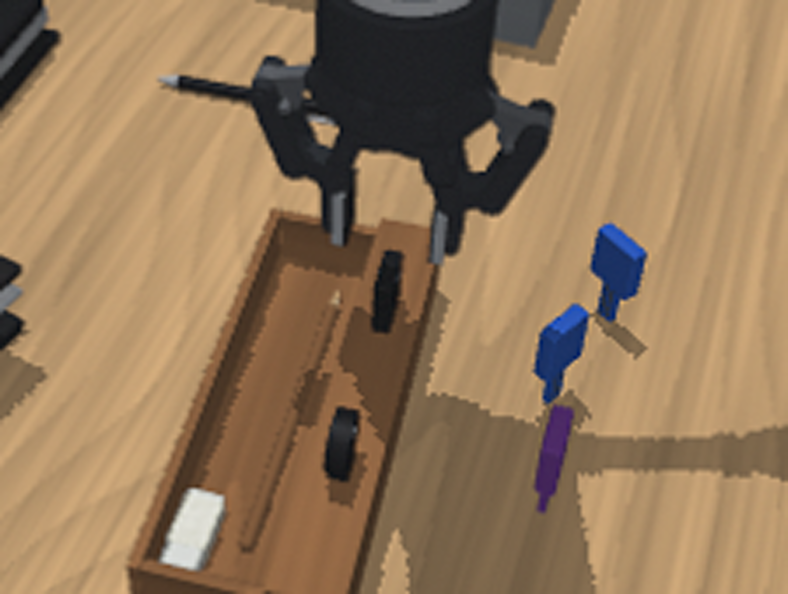

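Jaws (finger tips at about (340,240) and (440,255)) straddle the key at (387,285). I'll descend and close.

{"fn": "servo_tool", "kwargs": {"targets": [[0,0,0.01,0,0,0],[0,0,0.02,0,0,0],[0,0,0.03,0,0,0],[0,0,0.038,0,0,0],[0,0,0.043,0,0,0],[0,0,0.0465,0,0,0],[0,0,0.0465,0,0,0],[0,0,0.0465,0,0,0]]}}

```text
clock: 4.2
position: [0.4563, 0.2092, 0.054]
tcp_rot: [-0.0, 0.999, 0.055, 0.0]
ft_force: [0.2, 0.0, 0.5]
gripper_width: 0.04
```

```bash
python3 -c "
from mv import *
show(); row(.4556,.2095,.0535,.11); im,_=imaging.camera('side'); save('s4.png',cv2.resize(im[200:380,230:455],None,fx=3.5,fy=3.3,interpolation=cv2.INTER_CUBIC))"
```

```text
t 4.2 p [0.4563 0.2092 0.054 ] phi 0.1094 tilt [0.0008 0.0005] F [0.2 0.  0.5] M [-0.01  0.03 -0.04] w 0.04 j [ 0.36 -0.14  1.77  0.    1.51  0.25]
row [-0.0006 -0.0004  0.0005] [-0.0002 -0.0006 -0.0004]
```

View pics/s4.png

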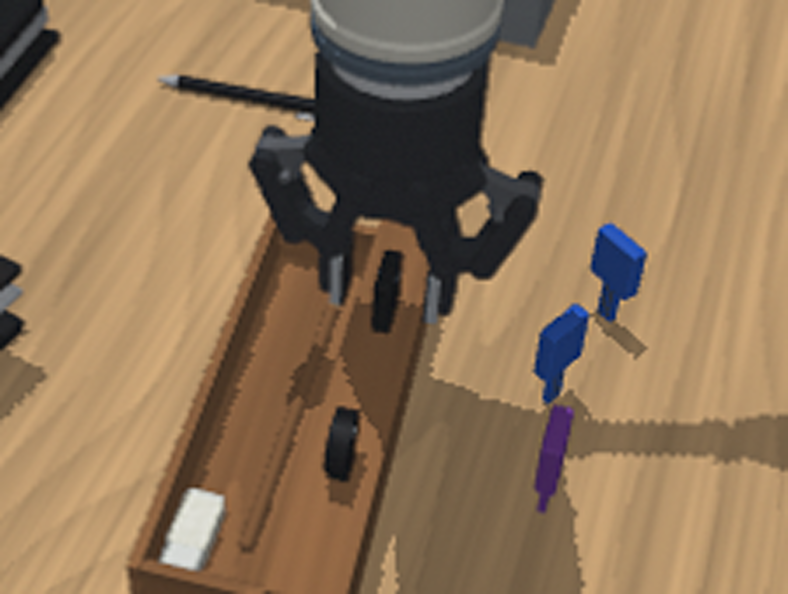

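{"fn": "servo_tool", "kwargs": {"targets": [[0,0,0,0,0,0],[0,0,0,0,0,0],[0,0,0,0,0,0],[0,0,0,0,0,0],[0,0,0,0,0,0]], "jaw": 0, "grip_force": 25}}

```text
clock: 4.75
position: [0.4566, 0.2093, 0.0547]
tcp_rot: [-0.0, 0.999, 0.055, 0.001]
ft_force: [0.5, 0.6, 2.5]
gripper_width: 0.0094
```

```bash
python3 -c "
from mv import *
show(); im,_=imaging.camera('side'); save('s5.png',cv2.resize(im[200:380,230:455],None,fx=3.5,fy=3.3,interpolation=cv2.INTER_CUBIC))"
```

```text
t 4.75 p [0.4566 0.2093 0.0547] phi 0.1095 tilt [0.0019 0.0009] F [0.5 0.6 2.5] M [-0.05  0.11 -0.  ] w 0.0094 j [ 0.36 -0.14  1.77  0.    1.51  0.25]
```

View pics/s5.png

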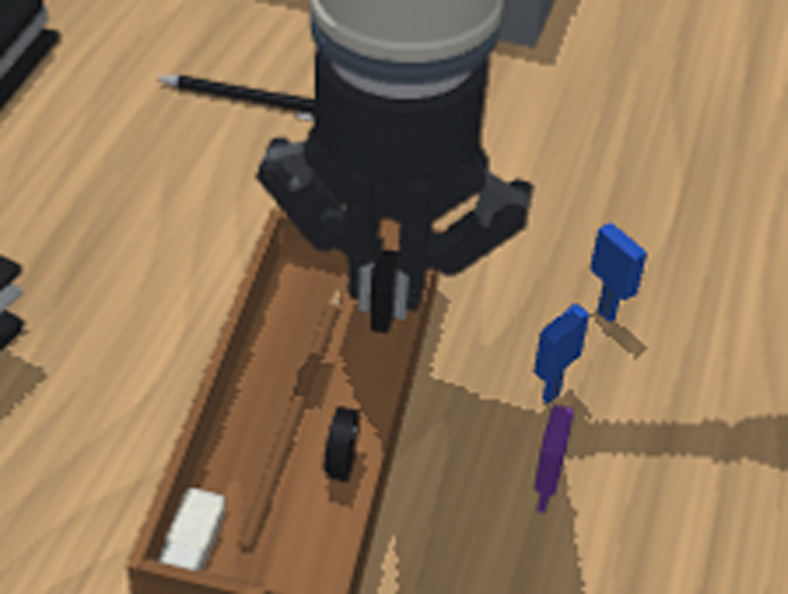

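The jaws are closed on the key, with the head (382,290) visible between the pads. I'll firm the grip and lift straight up.

{"fn": "servo_tool", "kwargs": {"targets": [[0,0,0,0,0,0],[0,0,0,0,0,0],[0,0,0,0,0,0]], "grip_force": 70}}

```text
clock: 5.1
position: [0.4566, 0.2093, 0.0548]
tcp_rot: [-0.0, 0.999, 0.055, 0.001]
ft_force: [-1.3, 0.6, 3.2]
gripper_width: 0.009
```

```bash
python3 -c "
from mv import *
show()"
```

```text
t 5.1 p [0.4566 0.2093 0.0548] phi 0.1095 tilt [0.002  0.0009] F [-1.3  0.6  3.2] M [-0.02  0.18  0.  ] w 0.009 j [ 0.36 -0.14  1.77  0.    1.51  0.25]
```

{"fn": "servo_tool", "kwargs": {"targets": [[0,0,-0.005,0,0,0],[0,0,-0.015,0,0,0],[0,0,-0.025,0,0,0],[0,0,-0.035,0,0,0],[0,0,-0.05,0,0,0],[0,0,-0.065,0,0,0],[0,0,-0.08,0,0,0],[0,0,-0.09,0,0,0],[0,0,-0.095,0,0,0],[0,0,-0.095,0,0,0]]}}

```text
clock: 6.1
position: [0.4568, 0.2094, 0.1508]
tcp_rot: [-0.001, 0.999, 0.055, 0.002]
ft_force: [0.3, 0.5, -0.4]
gripper_width: 0.009
```

```bash
python3 -c "
from mv import *
show(); row(.488,-.1908,.16,1.576); im,_=imaging.camera('side'); save('s6.png',cv2.resize(im[150:330,230:455],None,fx=3.5,fy=3.3,interpolation=cv2.INTER_CUBIC))"
```

```text
t 6.1 p [0.4568 0.2094 0.1508] phi 0.1095 tilt [0.0033 0.0014] F [ 0.3  0.5 -0.4] M [ 0.08 -0.09 -0.01] w 0.009 j [ 0.36 -0.18  1.63  0.    1.68  0.25]
row [-0.0127  0.4012 -0.0097] [ 0.0011 -0.0023 -0.9336]
```

View pics/s6.png

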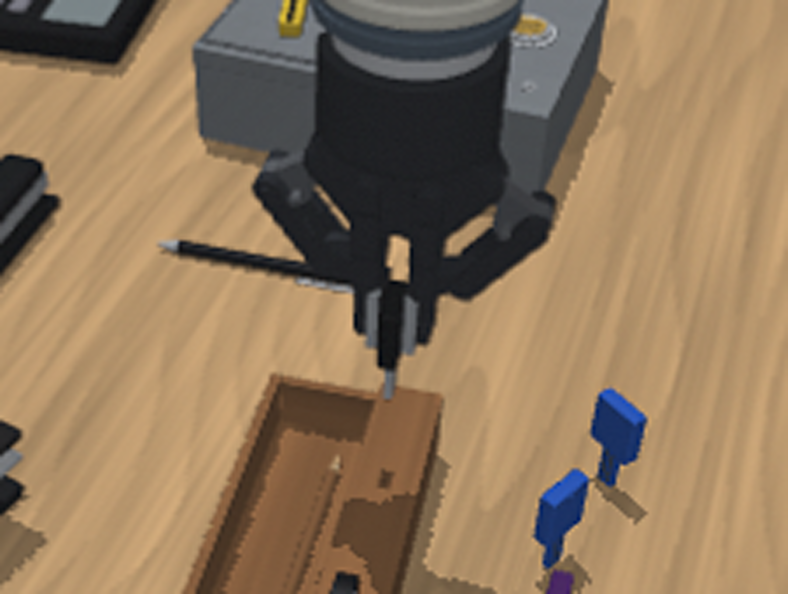

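Key is out: black head between the pads, steel blade tip at about (390,395). The slot (385,478) is empty, and the round key (345,585) is in place. Carrying it above the lock while turning 84° counter-clockwise.

{"fn": "servo_tool", "kwargs": {"targets": [[-0.001,0.04,-0.01,0,0,-0.09],[-0.003,0.08,-0.015,0,0,-0.18],[-0.004,0.12,-0.02,0,0,-0.27],[-0.005,0.16,-0.02,0,0,-0.36],[-0.006,0.2,-0.02,0,0,-0.45],[-0.008,0.24,-0.02,0,0,-0.54],[-0.009,0.28,-0.02,0,0,-0.63],[-0.01,0.32,-0.02,0,0,-0.72],[-0.011,0.35,-0.02,0,0,-0.8],[-0.012,0.375,-0.02,0,0,-0.87]]}}

```text
clock: 7.15
position: [0.4848, -0.1668, 0.1682]
tcp_rot: [-0.001, 0.738, 0.674, 0.001]
ft_force: [0.6, 0.5, -0.1]
gripper_width: 0.0089
```

```bash
python3 -c "
from mv import *
show(); row(.488,-.1908,.165,1.576)"
```

```text
t 7.15 p [ 0.4848 -0.1668  0.1682] phi 1.4801 tilt [0.     0.0015] F [ 0.6  0.5 -0.1] M [-0.06 -0.03  0.  ] w 0.0089 j [-0.4  -0.15  1.58  0.    1.71 -1.88]
row [-0.0236  0.0053  0.0032] [-0.     -0.0009 -0.0611]
```

{"fn": "servo_tool", "kwargs": {"targets": [[-0.018,0.004,0.003,0,0,-0.04],[-0.0236,0.0053,0.003,0,0,-0.061],[-0.0236,0.0053,0.008,0,0,-0.061],[-0.0236,0.0053,0.015,0,0,-0.061],[-0.0236,0.0053,0.022,0,0,-0.061],[-0.0236,0.0053,0.022,0,0,-0.061],[-0.0236,0.0053,0.022,0,0,-0.061]]}}

```text
clock: 7.85
position: [0.4878, -0.1902, 0.1458]
tcp_rot: [-0.001, 0.705, 0.709, 0.0]
ft_force: [0.1, 0.1, 0.3]
gripper_width: 0.009
```

```bash
python3 -c "
from mv import *
show(); row(.488,-.1908,.145,1.576)
for n,(a,b,c,d) in (('side',(320,100,440,190)),('top',(340,150,480,255))):
  im,_=imaging.camera(n); save(n+'7.png',cv2.resize(im[b:d,a:c],None,fx=5.5,fy=5.5,interpolation=cv2.INTER_CUBIC)); cv2.imwrite('pics/'+n+'7full.png',im[:,:,::-1])
  for q in ('key','key_tip'):
    for r in imaging.look_for(n,q)[:2]: print(n,q,r['conf'],c2w(n,r['at']).round(4))
"
```

```text
t 7.85 p [ 0.4878 -0.1902  0.1458] phi 1.5764 tilt [-0.0005  0.0017] F [0.1 0.1 0.3] M [-0.   -0.07  0.01] w 0.009 j [-0.44 -0.11  1.59  0.    1.67 -2.01]
row [-0.0006  0.0002  0.0008] [-0.0003 -0.0011  0.0003]
side key 0.82 [0.3679 0.2023 0.0507]
side key 0.5 [0.358  0.1335 0.0527]
side key_tip 0.77 [0.3672 0.2002 0.0535]
side key_tip 0.61 [0.3536 0.1362 0.0494]
top key 0.64 [0.7593 0.0814 0.0451]
top key 0.52 [ 0.5776 -0.1502  0.0876]
top key_tip 0.61 [0.361  0.2557 0.0679]
top key_tip 0.56 [0.3516 0.1375 0.0634]
```

View pics/side7.png

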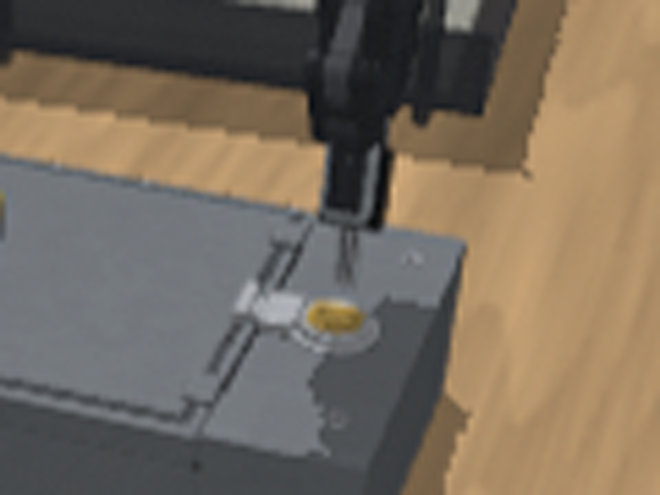

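View pics/top7.png

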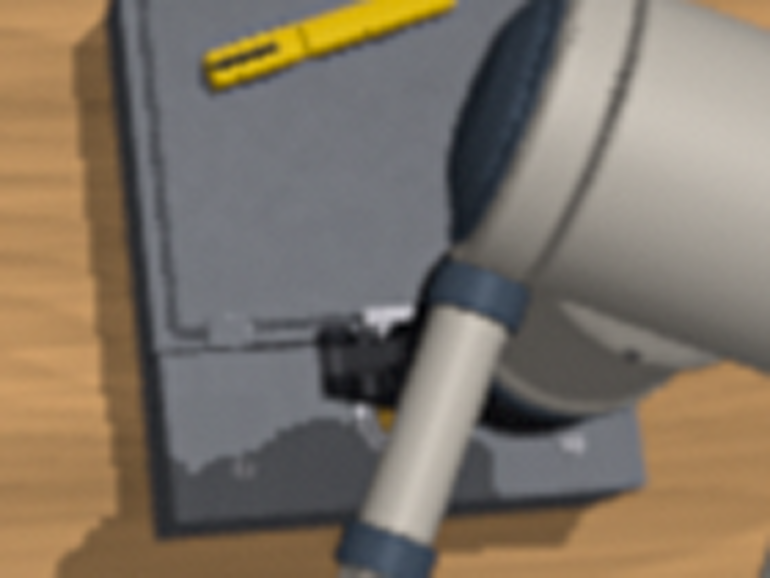

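```bash
python3 - <<'E'
from mv import *
p=np.array([.4878,-.1902,.1458]); sh=p[2]-.0067
im=cv2.imread('pics/side7full.png'); a,b,c,d=335,120,410,180; f=10
I=cv2.resize(im[b:d,a:c],None,fx=f,fy=f,interpolation=cv2.INTER_CUBIC); J=I.copy()
def T(P): return np.round((w2p('side',P)-[a,b]+.5)*f-.5).astype(int)
for dx,col in ((-.005,(0,0,255)),(.005,(0,255,0))):
  q=T([[p[0]+dx,p[1]+.002,sh],[p[0]+dx,p[1]+.002,sh-.03]]); cv2.line(J,q[0].tolist(),q[1].tolist(),col,1); print(q)
for dx,col in ((-.014,(255,0,255)),(.014,(255,255,0))):
  q=T([[p[0]+dx,p[1]+.005,sh],[p[0]+dx,p[1]+.005,sh+.036]]); cv2.line(J,q[0].tolist(),q[1].tolist(),col,1); print(q)
q=T([[.488,-.1908,.092]])[0]; cv2.circle(J,q.tolist(),4,(255,0,0),-1)
ang=np.linspace(0,2*np.pi,60); cv2.polylines(J,[T(np.c_[.488+.0125*np.cos(ang),-.1908+.0125*np.sin(ang),0*ang+.092])],True,(255,0,0),1)
cv2.polylines(J,[T(np.c_[.488+.0165*np.cos(ang),-.1908+.0165*np.sin(ang),0*ang+.092])],True,(255,255,255),1)
cv2.imwrite('pics/ov.png',J); cv2.imwrite('pics/ov0.png',I)
E
```

```text
[[498 217]
 [485 327]]
[[457 209]
 [444 319]]
[[533 230]
 [551  91]]
[[416 208]
 [431  70]]
```

View pics/ov.png

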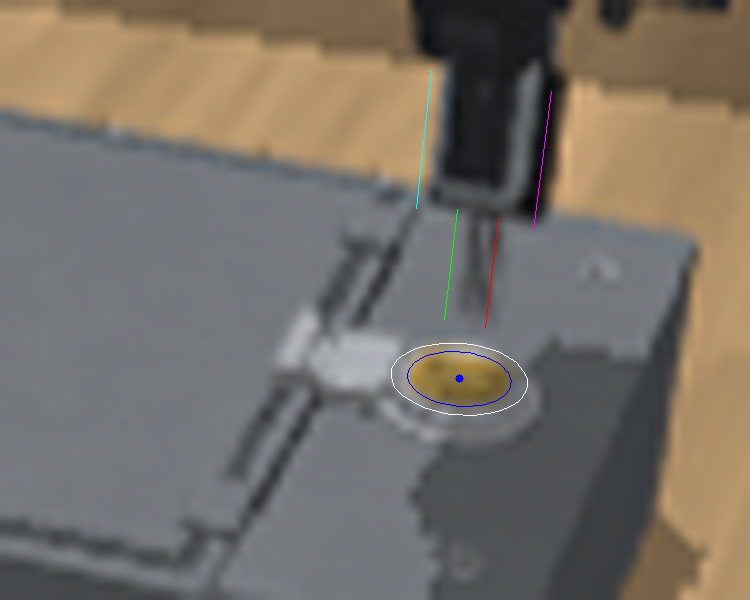

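View pics/ov0.png

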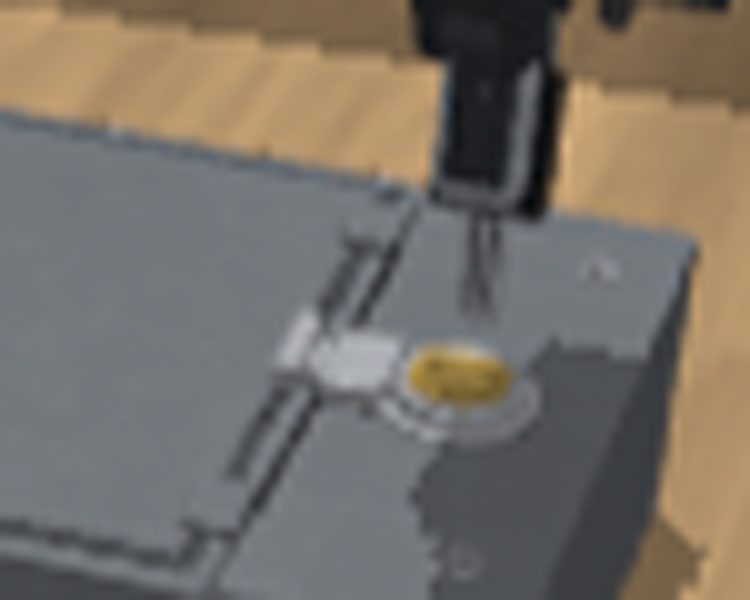

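```bash
python3 - <<'E'
from mv import *
im=cv2.imread('pics/side7full.png'); b0=cv2.imread('pics/side0.png')
x0,y0,x1,y1=368,115,400,156
A=im[y0:y1,x0:x1]; B=b0[y0:y1,x0:x1]
s=lambda I:cv2.resize(np.clip((I.astype(float)-20)*1.9,0,255).astype(np.uint8),None,fx=12,fy=12,interpolation=cv2.INTER_NEAREST)
D=np.clip(cv2.absdiff(A,B).astype(int)*4,0,255).astype(np.uint8)
cv2.imwrite('pics/cmp.png',np.hstack([s(A),cv2.resize(D,None,fx=12,fy=12,interpolation=cv2.INTER_NEAREST)]))
print(im[138:154,374:394].mean(2).round().astype(int)); print('base'); print(b0[138:154,374:394].mean(2).round().astype(int))
E
```

```text
[[113 123 138 113  83  80  76  70  59  58  38  70 102  67  17  40 117 163
  157 156]
 [ 80 104 122 107  52  79  83  87  83  82  78  93  92  41  16  48 132 161
  157 152]
 [104 124 108 111  85  79  67  73  72  68  81  80  60  15  17  54 134 152
  150 146]
 [123 113  94 125 124 124 108  99  65  64  52  72  62  43  33  80 128 131
  134 132]
 [122  93 110 123 123 122 123 110  73  96  76 105 109  95  91 109 120 118
  118 118]
 [110  92 124 122 121 121 121 107  65 103  65 108 124 124 124 122 120 120
  119 120]
 [ 68 106 124 121 121 121 121 104  69  97  71 109 123 122 122 122 121 121
  121 121]
 [ 55 112 122 121 122 122 121 104  71  89  84 107 122 121 121 121 121 121
  121 121]
 [ 84 125 121 121 121 122 121 103  68  90  92 107 121 121 120 121 121 121
  122 130]
 [111 121 120 120 120 121 119  96  74  86 100 113 122 120 120 120 119 121
  122 129]
 [123 120 119 119 119 120 113  87  78  75 108 115 122 121 121 121 121 121
  120 116]
 [121 119 119 119 119 120 113  89  87  72 106 115 121 121 122 121 120 120
  121 121]
 [120 119 119 119 119 120 113  89  93  83 104 117 120 120 120 120 120 119
  119 
[... 926 characters left out ...]
 118 118
  118 119]
 [ 81 121 118 118 118 118 117 117 117 116 116 117 116 116 117 117 117 117
  119 127]
 [109 118 117 116 117 116 118 118 117 118 118 118 118 117 116 117 116 117
  119 125]
 [120 117 116 116 115 116 116 117 117 118 118 118 118 118 118 118 118 118
  117 113]
 [118 116 116 116 116 117 116 116 116 116 117 117 117 117 118 118 118 117
  118 117]
 [116 116 116 115 116 116 116 116 116 116 117 117 117 116 117 117 117 116
  116 116]
 [116 117 116 116 116 116 115 117 116 116 117 116 116 116 116 116 116 116
  116 116]
 [116 117 116 117 116 115 116 116 116 117 116 116 115 115 116 116 115 117
  116 116]
 [133 125 116 117 115 115 118 118 115 116 116 116 117 116 117 116 116 116
  116 115]]
```

View pics/cmp.png

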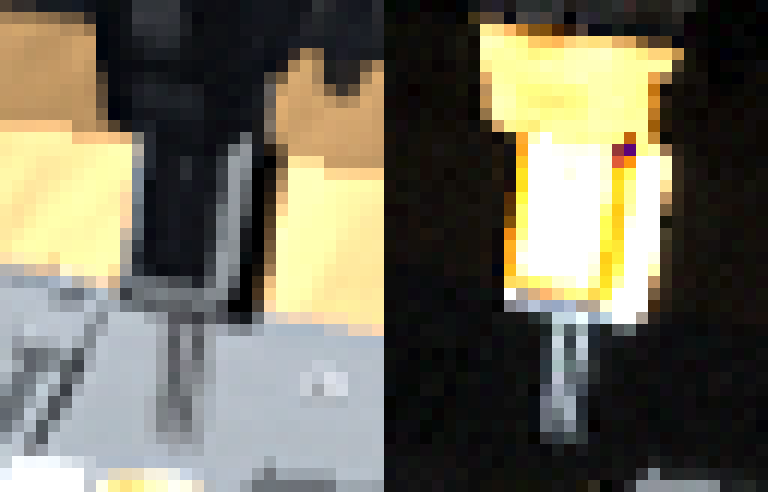

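```bash
python3 - <<'E'
from mv import *
from scipy.optimize import minimize
S=8
def hull(P,roi,n='side'):
    x0,y0,x1,y1=roi; uv=(w2p(n,P)-[x0,y0]+.5)*S-.5; m=np.zeros(((y1-y0)*S,(x1-x0)*S),np.uint8)
    cv2.fillConvexPoly(m,np.round(cv2.convexHull(uv.astype(np.float32))*16).astype(np.int32),255,shift=4)
    return cv2.resize(m,None,fx=1/S,fy=1/S,interpolation=cv2.INTER_AREA)/255.
def box(x,y,sx,sy,z0,z1): return np.array([[x+a*sx/2,y+b*sy/2,z] for z in (z0,z1) for a in(-1,1) for b in (-1,1)])
im=cv2.imread('pics/side7full.png').astype(float); b0=cv2.imread('pics/side0.png').astype(float)
roi=(374,143,394,156); x0,y0,x1,y1=roi
D=np.abs(im-b0-3)[y0:y1,x0:x1].max(2); D=np.clip(D/22,0,1); D[D<.2]=0
for yy in (-.1922,-.1902,-.1882):
  f=lambda p:((hull(box(p[0],yy,.010,.004,p[1],.1391),roi)-D)**2).sum()
  r=min((minimize(f,[x,.109],method='Nelder-Mead',options=dict(initial_simplex=[[x,.109],[x+.003,.109],[x,.112]])) for x in(.482,.485,.488)),key=lambda r:r.fun)
  print(yy,r.x.round(4),r.fun)
# head right edge, rows 130-140
g=im[...,0]
for row in (132,135,138): 
  print(row, im[row,386:394].mean(1).round())
print('pred head right edge for key x=.485,.4878', [ (w2p('side',[[x-.014,-.1902+s,.1391+h]])[0]).round(2) for x in (.485,.4878) for s in (-.005,.005) for h in (.005,.012)])
n0=cv2.imread('pics/top0.png')
E
```

```text
-0.1922 [0.486  0.1094] 9.732268962033038
-0.1902 [0.4856 0.1105] 9.740618198340753
-0.1882 [0.4852 0.1115] 9.768192208336908
132 [ 78. 102.  64.  14.  44. 133. 163. 160.]
135 [ 94.  96.  31.  19.  65. 164. 157. 155.]
138 [102.  67.  17.  40. 117. 163. 157. 156.]
pred head right edge for key x=.485,.4878 [array([390.23, 138.88]), array([390.58, 136.24]), array([389.24, 140.87]), array([389.59, 138.21]), array([389.06, 138.67]), array([389.4 , 136.02]), array([388.06, 140.65]), array([388.4, 138. ])]
```

The blade is visible at about (383,147) and its fit gives the key axis ~2 mm in -x of the TCP. The lock matches its estimate at (380.5,157.4). I'll move the TCP to x=0.490, y=-0.1909 and ease down.

{"fn": "servo_tool", "kwargs": {"targets": [[-0.0007,0.0022,0.003,0,-0.001,0.001],[-0.0007,0.0022,0.006,0,-0.001,0.001],[-0.0007,0.0022,0.009,0,-0.001,0.001],[-0.0007,0.0022,0.011,0,-0.001,0.001],[-0.0007,0.0022,0.013,0,-0.001,0.001],[-0.0007,0.0022,0.014,0,-0.001,0.001],[-0.0007,0.0022,0.014,0,-0.001,0.001]]}}

```text
clock: 8.85
position: [0.4902, -0.1914, 0.1324]
tcp_rot: [0.0, 0.706, 0.708, 0.0]
ft_force: [-0.2, 0.4, 0.2]
gripper_width: 0.009
```

```bash
python3 -c "
from mv import *
show(); row(.49,-.1909,.125,1.576)
im,_=imaging.camera('side'); a,b,c,d=335,120,410,180; save('s8.png',cv2.resize(im[b:d,a:c],None,fx=10,fy=10,interpolation=cv2.INTER_CUBIC))"
```

```text
t 8.85 p [ 0.4902 -0.1914  0.1324] phi 1.5743 tilt [ 0.0004 -0.0003] F [-0.2  0.4  0.2] M [ 0.01  0.02 -0.03] w 0.009 j [-0.44 -0.11  1.6  -0.    1.65 -2.01]
row [ 0.0005 -0.0002  0.0074] [ 0.0003  0.0002 -0.0011]
```

View pics/s8.png

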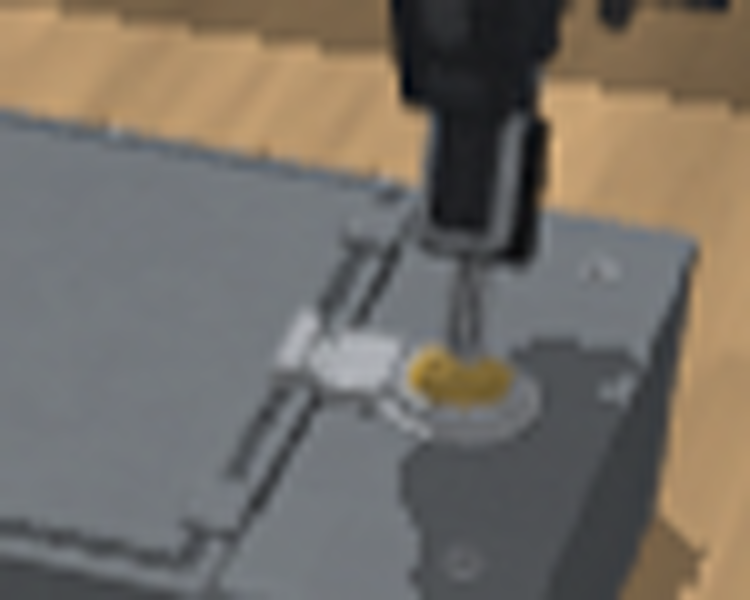

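Blade tip (466,355) stands just above the plug centre (460,378). Easing down into the dish.

{"fn": "servo_tool", "kwargs": {"targets": [[0.0003,0.0003,0.001,0,0,-0.001],[0.0003,0.0003,0.002,0,0,-0.001],[0.0003,0.0003,0.003,0,0,-0.001],[0.0003,0.0003,0.004,0,0,-0.001],[0.0003,0.0003,0.005,0,0,-0.001],[0.0003,0.0003,0.006,0,0,-0.001]]}}

```text
clock: 9.5
position: [0.4906, -0.1911, 0.1265]
tcp_rot: [0.0, 0.705, 0.709, 0.0]
ft_force: [0.8, 0.2, -0.3]
gripper_width: 0.0092
```

```bash
python3 -c "
from mv import *
show(); row(.4905,-.1911,.12,1.576)"
```

```text
t 9.5 p [ 0.4906 -0.1911  0.1265] phi 1.5759 tilt [ 0.0007 -0.0003] F [ 0.8  0.2 -0.3] M [-0.    0.01 -0.07] w 0.0092 j [-0.44 -0.1   1.61 -0.    1.63 -2.01]
row [ 0.     -0.0001  0.0065] [ 0.0004  0.0002 -0.    ]
```

{"fn": "servo_tool", "kwargs": {"targets": [[0,0,0.001,0,0,0],[0,0,0.002,0,0,0],[0,0,0.003,0,0,0]]}}

```text
clock: 9.8
position: [0.4906, -0.1912, 0.1233]
tcp_rot: [0.0, 0.705, 0.709, 0.0]
ft_force: [-0.1, 0.4, -0.3]
gripper_width: 0.0092
```

```bash
python3 -c "
from mv import *
show()"
```

```text
t 9.8 p [ 0.4906 -0.1912  0.1233] phi 1.5759 tilt [ 0.0006 -0.0003] F [-0.1  0.4 -0.3] M [-0.01 -0.03 -0.02] w 0.0092 j [-0.44 -0.1   1.61 -0.    1.63 -2.01]
```

{"fn": "servo_tool", "kwargs": {"targets": [[0,0,0.001,0,0,0],[0,0,0.002,0,0,0],[0,0,0.003,0,0,0]]}}

```text
clock: 10.1
position: [0.4906, -0.1912, 0.1203]
tcp_rot: [0.0, 0.705, 0.709, 0.0]
ft_force: [-0.8, -0.8, 0.0]
gripper_width: 0.0091
```

```bash
python3 -c "
from mv import *
show()
im,_=imaging.camera('side'); a,b,c,d=335,120,410,180; save('s9.png',cv2.resize(im[b:d,a:c],None,fx=10,fy=10,interpolation=cv2.INTER_CUBIC))"
```

```text
t 10.1 p [ 0.4906 -0.1912  0.1203] phi 1.5759 tilt [ 0.0006 -0.0004] F [-0.8 -0.8  0. ] M [-0.01  0.05  0.01] w 0.0091 j [-0.44 -0.1   1.62 -0.    1.62 -2.01]
```

View pics/s9.png

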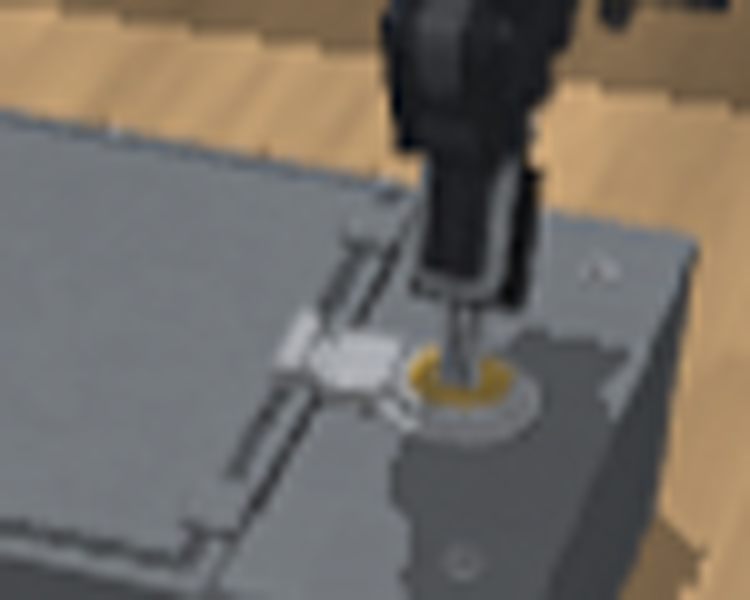

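Blade has entered the keyway, about 8 mm in with no force (blade meets the plug at (460,378)). Now twisting down past the pins.

{"fn": "servo_tool", "kwargs": {"targets": [[0,0,0.0003,0,0,0.065],[0,0,0.0006,0,0,0.065],[0,0,0.0009,0,0,-0.065],[0,0,0.0012,0,0,-0.065],[0,0,0.0015,0,0,0.065],[0,0,0.0018,0,0,0.065],[0,0,0.0021,0,0,-0.065],[0,0,0.0024,0,0,-0.065],[0,0,0.0027,0,0,0],[0,0,0.003,0,0,0]]}}

```text
clock: 11.15
position: [0.4909, -0.1913, 0.1182]
tcp_rot: [0.001, 0.705, 0.709, 0.0]
ft_force: [-1.3, 1.2, 5.1]
gripper_width: 0.009
```

```bash
python3 -c "
from mv import *
show()"
```

```text
t 11.15 p [ 0.4909 -0.1913  0.1182] phi 1.577 tilt [ 0.0018 -0.001 ] F [-1.3  1.2  5.1] M [0.12 0.2  0.03] w 0.009 j [-0.44 -0.1   1.62 -0.    1.62 -2.01]
```

{"fn": "servo_tool", "kwargs": {"targets": [[0,0,0.0012,0,0,0.065],[0,0,0.0015,0,0,0.065],[0,0,0.0018,0,0,-0.065],[0,0,0.0021,0,0,-0.065],[0,0,0.0024,0,0,0.065],[0,0,0.0027,0,0,0.065],[0,0,0.003,0,0,-0.065],[0,0,0.0033,0,0,-0.065],[0,0,0.0036,0,0,0.03],[0,0,0.0036,0,0,0]]}}

```text
clock: 12.15
position: [0.4909, -0.1912, 0.1146]
tcp_rot: [0.001, 0.705, 0.709, 0.0]
ft_force: [-0.1, 0.4, 1.1]
gripper_width: 0.0087
```

```bash
python3 -c "
from mv import *
show()"
```

```text
t 12.15 p [ 0.4909 -0.1912  0.1146] phi 1.5769 tilt [ 0.0018 -0.0009] F [-0.1  0.4  1.1] M [0.14 0.03 0.02] w 0.0087 j [-0.44 -0.1   1.63 -0.    1.61 -2.01]
```

Past pin 1, and the force has dropped. Continuing.

{"fn": "servo_tool", "kwargs": {"targets": [[0,0,0.0003,0,0,0.065],[0,0,0.0007,0,0,0.065],[0,0,0.0011,0,0,-0.065],[0,0,0.0015,0,0,-0.065],[0,0,0.0019,0,0,0.065],[0,0,0.0023,0,0,0.065],[0,0,0.0027,0,0,-0.065],[0,0,0.0031,0,0,-0.065],[0,0,0.0034,0,0,0.03],[0,0,0.0036,0,0,0]]}}

```text
clock: 13.15
position: [0.4909, -0.1912, 0.1118]
tcp_rot: [0.001, 0.705, 0.71, 0.0]
ft_force: [-2.0, 0.6, 5.2]
gripper_width: 0.0089
```

```bash
python3 -c "
from mv import *
show()"
```

```text
t 13.15 p [ 0.4909 -0.1912  0.1118] phi 1.5779 tilt [ 0.0023 -0.0009] F [-2.   0.6  5.2] M [ 0.23  0.42 -0.02] w 0.0089 j [-0.44 -0.1   1.63  0.    1.61 -2.01]
```

{"fn": "servo_tool", "kwargs": {"targets": [[0,0,0.0012,0,0,0.065],[0,0,0.0015,0,0,0.065],[0,0,0.0018,0,0,-0.065],[0,0,0.0021,0,0,-0.065],[0,0,0.0024,0,0,0.065],[0,0,0.0027,0,0,0.065],[0,0,0.003,0,0,-0.065],[0,0,0.0033,0,0,-0.065],[0,0,0.0036,0,0,0.03],[0,0,0.0036,0,0,0]]}}

```text
clock: 14.15
position: [0.4909, -0.191, 0.1087]
tcp_rot: [0.001, 0.704, 0.71, 0.001]
ft_force: [-0.5, 2.0, 1.0]
gripper_width: 0.0088
```

```bash
python3 -c "
from mv import *
show()"
```

```text
t 14.15 p [ 0.4909 -0.191   0.1087] phi 1.5789 tilt [ 0.0025 -0.0008] F [-0.5  2.   1. ] M [0.31 0.16 0.04] w 0.0088 j [-0.44 -0.1   1.64  0.    1.6  -2.01]
```

{"fn": "servo_tool", "kwargs": {"targets": [[0,0,0.0003,0,0,0.065],[0,0,0.0007,0,0,0.065],[0,0,0.0011,0,0,-0.065],[0,0,0.0015,0,0,-0.065],[0,0,0.0019,0,0,0.065],[0,0,0.0023,0,0,0.065],[0,0,0.0027,0,0,-0.065],[0,0,0.0031,0,0,-0.065],[0,0,0.0034,0,0,0.03],[0,0,0.0036,0,0,0]]}}

```text
clock: 15.15
position: [0.4909, -0.1908, 0.105]
tcp_rot: [0.001, 0.704, 0.711, 0.001]
ft_force: [-1.3, 0.7, 2.4]
gripper_width: 0.0093
```

```bash
python3 -c "
from mv import *
show()"
```

```text
t 15.15 p [ 0.4909 -0.1908  0.105 ] phi 1.5805 tilt [ 0.0023 -0.0003] F [-1.3  0.7  2.4] M [ 0.23  0.15 -0.02] w 0.0093 j [-0.44 -0.1   1.64  0.    1.59 -2.02]
```

{"fn": "servo_tool", "kwargs": {"targets": [[0,0,0.0009,0,0,0.065],[0,0,0.0013,0,0,0.065],[0,0,0.0017,0,0,-0.065],[0,0,0.0021,0,0,-0.065],[0,0,0.0024,0,0,0.065],[0,0,0.0027,0,0,0.065],[0,0,0.003,0,0,-0.065],[0,0,0.0033,0,0,-0.065],[0,0,0.0036,0,0,0.03],[0,0,0.0036,0,0,0.003]]}}

```text
clock: 16.15
position: [0.4909, -0.1909, 0.1015]
tcp_rot: [0.001, 0.705, 0.709, 0.001]
ft_force: [-0.5, 0.2, 0.9]
gripper_width: 0.0089
```

```bash
python3 -c "
from mv import *
show()"
```

```text
t 16.15 p [ 0.4909 -0.1909  0.1015] phi 1.5773 tilt [ 0.0024 -0.0006] F [-0.5  0.2  0.9] M [ 0.02  0.13 -0.03] w 0.0089 j [-0.44 -0.1   1.65  0.    1.59 -2.01]
```

{"fn": "servo_tool", "kwargs": {"targets": [[0,0,0.0004,0,0,0.065],[0,0,0.0008,0,0,0.065],[0,0,0.0012,0,0,-0.065],[0,0,0.0016,0,0,-0.065],[0,0,0.002,0,0,0.065],[0,0,0.0024,0,0,0.065],[0,0,0.0028,0,0,-0.065],[0,0,0.0032,0,0,-0.065],[0,0,0.0035,0,0,0.03],[0,0,0.0038,0,0,0]]}}

```text
clock: 17.15
position: [0.4909, -0.1909, 0.0988]
tcp_rot: [0.001, 0.704, 0.71, 0.001]
ft_force: [-3.3, 1.4, 8.3]
gripper_width: 0.0089
```

```bash
python3 -c "
from mv import *
show()
im,_=imaging.camera('side'); a,b,c,d=335,120,410,180; save('s10.png',cv2.resize(im[b:d,a:c],None,fx=10,fy=10,interpolation=cv2.INTER_CUBIC))"
```

```text
t 17.15 p [ 0.4909 -0.1909  0.0988] phi 1.5792 tilt [ 0.0029 -0.0007] F [-3.3  1.4  8.3] M [0.3 0.6 0. ] w 0.0089 j [-0.44 -0.09  1.65  0.    1.58 -2.02]
```

View pics/s10.png

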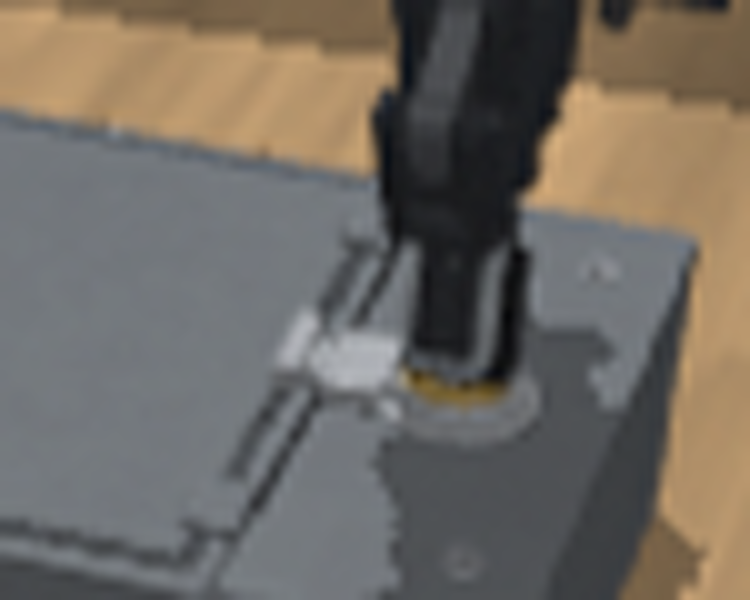

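TCP height 0.0988 matches the predicted home height (0.0987), with ~8 N on the shoulder. In the picture the head stands on the brass plug (460,385). I'll hold briefly, then turn clockwise about the key axis.

{"fn": "servo_tool", "kwargs": {"targets": [[0,0,0.0012,0,0,0],[0,0,0.0012,0,0,0],[0,-0.0003,0.001,0,0,0],[0,-0.0003,0.001,0,0,0]]}}

```text
clock: 17.6
position: [0.4909, -0.1909, 0.0988]
tcp_rot: [0.002, 0.699, 0.715, 0.001]
ft_force: [-1.6, 1.7, 6.2]
gripper_width: 0.0088
```

```bash
python3 -c "
from mv import *
show()"
```

```text
t 17.6 p [ 0.4909 -0.1909  0.0988] phi 1.593 tilt [ 0.004  -0.0009] F [-1.6  1.7  6.2] M [0.29 0.39 0.05] w 0.0088 j [-0.44 -0.1   1.65  0.    1.58 -2.03]
```

{"fn": "servo_tool", "kwargs": {"targets": [[-0.0002,0,0.001,0,0,0.064],[-0.0004,0,0.001,0,0,0.127],[-0.0006,-0.0001,0.001,0,0,0.191],[-0.0008,-0.0002,0.001,0,0,0.255],[-0.001,-0.0003,0.001,0,0,0.318],[-0.0012,-0.0004,0.001,0,0,0.382],[-0.0014,-0.0005,0.001,0,0,0.446],[-0.0015,-0.0006,0.001,0,0,0.509],[-0.0016,-0.0008,0.001,0,0,0.573],[-0.0018,-0.001,0.001,0,0,0.637]]}}

```text
clock: 18.6
position: [0.4898, -0.1927, 0.0988]
tcp_rot: [0.001, 0.956, 0.293, 0.002]
ft_force: [-2.9, 1.3, 6.2]
gripper_width: 0.009
```

```bash
python3 -c "
from mv import *
show(); L=np.array([.4888,-.1909])
for th in (1.2,1.4,1.6,1.75,1.82):
  t=th-.017; print(th); row(L[0]+.0021*np.cos(t),L[1]-.0021*np.sin(t),.0978,1.576-th+.017)"
```

```text
t 18.6 p [ 0.4898 -0.1927  0.0988] phi 0.5946 tilt [ 0.0041 -0.0011] F [-2.9  1.3  6.2] M [0.28 0.66 0.07] w 0.009 j [-0.44 -0.1   1.65  0.    1.58 -1.03]
1.2
row [-0.0002  0.      0.0009] [ 0.0018 -0.002   0.1284]
1.4
row [-0.0006 -0.0001  0.0009] [ 0.0016 -0.0021  0.2557]
1.6
row [-0.001  -0.0003  0.0009] [ 0.0014 -0.0023  0.383 ]
1.75
row [-0.0012 -0.0005  0.0009] [ 0.0013 -0.0024  0.4785]
1.82
row [-0.0013 -0.0006  0.0009] [ 0.0012 -0.0025  0.5231]
```

{"fn": "servo_tool", "kwargs": {"targets": [[-0.0001,0,0.001,0,0,0.064],[-0.0002,0,0.001,0,0,0.128],[-0.0004,-0.0001,0.001,0,0,0.192],[-0.0006,-0.0001,0.001,0,0,0.256],[-0.0008,-0.0002,0.001,0,0,0.32],[-0.001,-0.0003,0.001,0,0,0.38],[-0.0011,-0.0004,0.001,0,0,0.43],[-0.0012,-0.0005,0.001,0,0,0.475],[-0.0012,-0.0005,0.001,0,0,0.475]]}}

```text
clock: 19.5
position: [0.4882, -0.1928, 0.0987]
tcp_rot: [0.0, 0.997, -0.073, 0.002]
ft_force: [-4.9, 1.5, 7.7]
gripper_width: 0.0088
```

```bash
python3 -c "
from mv import *
show()
for n,(a,b,c,d) in (('side',(320,110,430,190)),('top',(340,150,480,255))):
  im,_=imaging.camera(n); save(n+'11.png',cv2.resize(im[b:d,a:c],None,fx=5.7,fy=5.7,interpolation=cv2.INTER_CUBIC))
"
```

```text
t 19.5 p [ 0.4882 -0.1928  0.0987] phi -0.1471 tilt [ 0.0039 -0.0009] F [-4.9  1.5  7.7] M [0.37 0.8  0.06] w 0.0088 j [-0.44 -0.1   1.66  0.    1.58 -0.29]
```

View pics/side11.png

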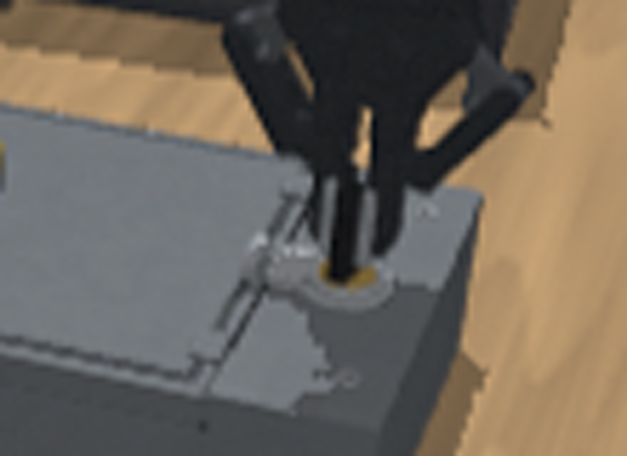

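View pics/top11.png

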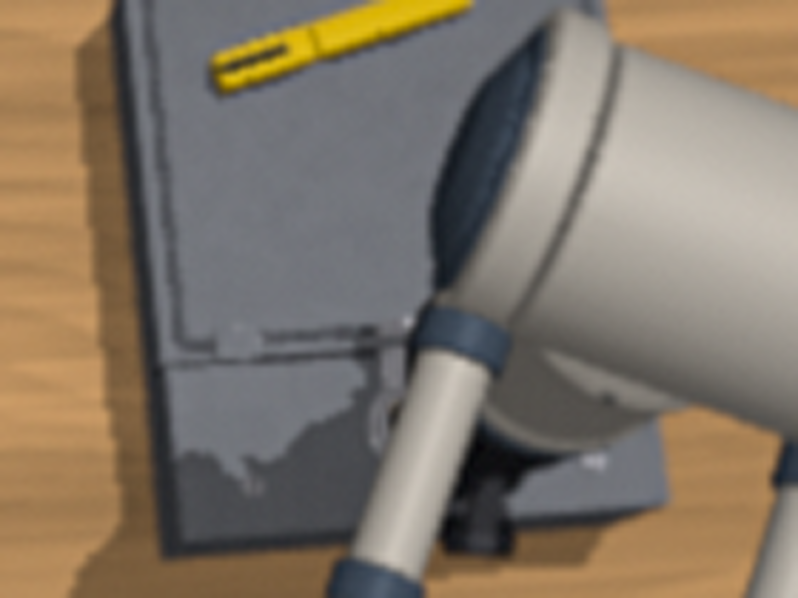

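{"fn": "servo_tool", "kwargs": {"targets": [[-0.0003,0,0.001,0,0,0.03],[-0.0005,0,0.001,0,0,0.06],[-0.0005,0,0.001,0,0,0.06],[-0.0005,0,0.001,0,0,0.06],[-0.0005,0,0.001,0,0,0.06]]}}

```text
clock: 20.1
position: [0.4881, -0.1928, 0.0988]
tcp_rot: [0.0, 0.993, -0.116, 0.003]
ft_force: [-1.7, 0.7, 6.2]
gripper_width: 0.0088
```

```bash
python3 -c "
from mv import *
show()"
```

```text
t 20.1 p [ 0.4881 -0.1928  0.0988] phi -0.2329 tilt [ 0.005  -0.0014] F [-1.7  0.7  6.2] M [0.18 0.35 0.09] w 0.0088 j [-0.44 -0.1   1.66  0.    1.58 -0.21]
```

{"fn": "servo_tool", "kwargs": {"targets": [[0,0,0.001,0,0,0.03],[0,0,0.001,0,0,0.06],[0,0,0.001,0,0,0.06],[0,0,0.001,0,0,0.06],[0,0,0.001,0,0,0.06]]}}

```text
clock: 20.6
position: [0.488, -0.1927, 0.0988]
tcp_rot: [0.0, 0.987, -0.159, 0.003]
ft_force: [-3.1, 1.5, 7.3]
gripper_width: 0.009
```

```bash
python3 -c "
from mv import *
show()
for n,(a,b,c,d) in (('side',(350,130,410,178)),('top',(390,190,440,240))):
  im,_=imaging.camera(n); save(n+'12.png',cv2.resize(im[b:d,a:c],None,fx=12,fy=12,interpolation=cv2.INTER_CUBIC))
im=cv2.imread('pics/side0.png')[130:178,350:410]; cv2.imwrite('pics/side0c.png',cv2.resize(im,None,fx=12,fy=12,interpolation=cv2.INTER_CUBIC))
"
```

```text
t 20.6 p [ 0.488  -0.1927  0.0988] phi -0.3203 tilt [ 0.0052 -0.0014] F [-3.1  1.5  7.3] M [0.31 0.69 0.32] w 0.009 j [-0.44 -0.1   1.66  0.    1.58 -0.12]
```

View pics/side12.png

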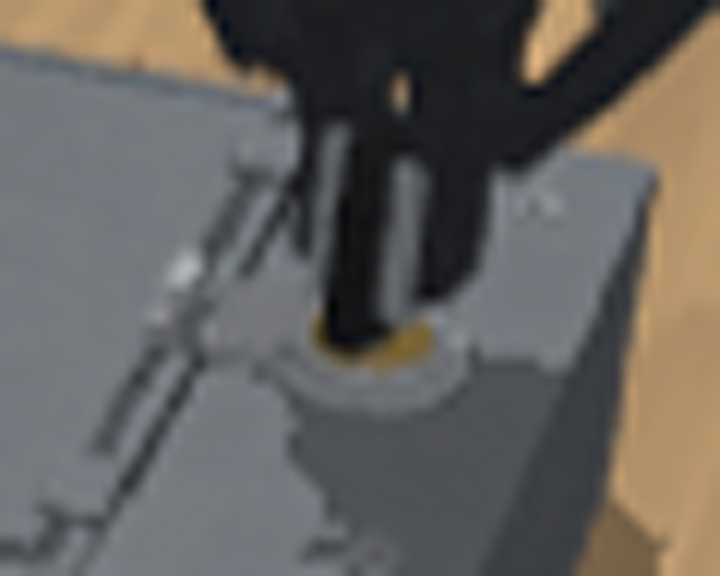

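View pics/side0c.png

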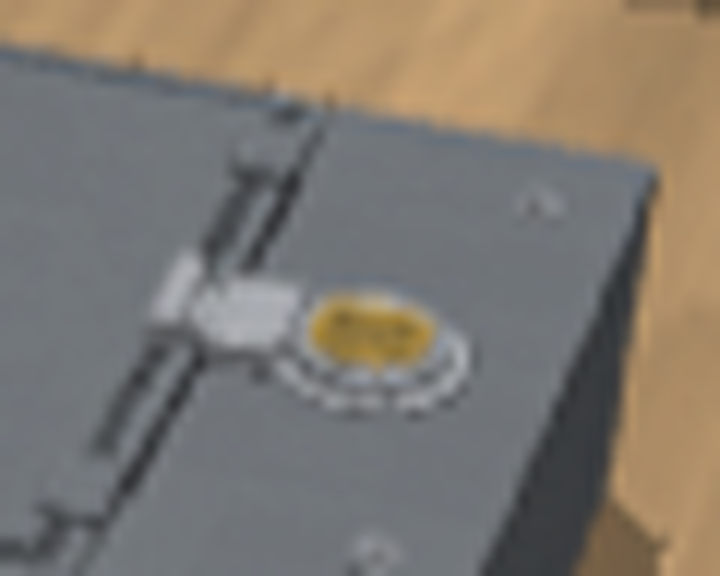

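The wrist moment rose to 0.32 N m, so the plug is on its stop. The tongue at (250,310) now shows drawn out of the keeper. I'll ease off slightly to hold with a lighter push.

{"fn": "servo_tool", "kwargs": {"targets": [[0,0,0.001,0,0,-0.025],[0,0,0.001,0,0,-0.025],[0,0,0.001,0,0,-0.025],[0,0,0.001,0,0,-0.025],[0,0,0.001,0,0,-0.025],[0,0,0.001,0,0,-0.025],[0,0,0.001,0,0,-0.025],[0,0,0.001,0,0,-0.025],[0,0,0.001,0,0,-0.025],[0,0,0.001,0,0,-0.025]]}}

```text
clock: 21.7
position: [0.488, -0.1926, 0.0988]
tcp_rot: [0.0, 0.991, -0.137, 0.003]
ft_force: [-3.3, 0.6, 6.0]
gripper_width: 0.0091
```

```bash
python3 -c "
from mv import *
show()
for n in ('side','top'):
  im,_=imaging.camera(n); save(n+'13.png',im)
show()
for q in ('other_key','gel_pen','hole_punch','stapler','pencil','eraser'):
  for r in imaging.look_for('side',q)[:1]: print(q,r['conf'],c2w('side',r['at']).round(4))
"
```

```text
t 21.7 p [ 0.488  -0.1926  0.0988] phi -0.2743 tilt [ 0.0057 -0.0016] F [-3.3  0.6  6. ] M [0.19 0.53 0.19] w 0.0091 j [-0.44 -0.1   1.66  0.    1.58 -0.17]
t 21.8 p [ 0.488  -0.1926  0.0988] phi -0.2743 tilt [ 0.0057 -0.0016] F [-3.9  0.9  7.2] M [0.2  0.56 0.23] w 0.009 j [-0.44 -0.1   1.66  0.    1.58 -0.17]
other_key 0.66 [0.445  0.3108 0.0786]
gel_pen 0.57 [0.5788 0.0327 0.0112]
stapler 0.93 [0.7576 0.1011 0.0351]
pencil 0.65 [0.4852 0.2738 0.0111]
eraser 0.77 [0.5025 0.3439 0.0219]
```

View pics/side13.png

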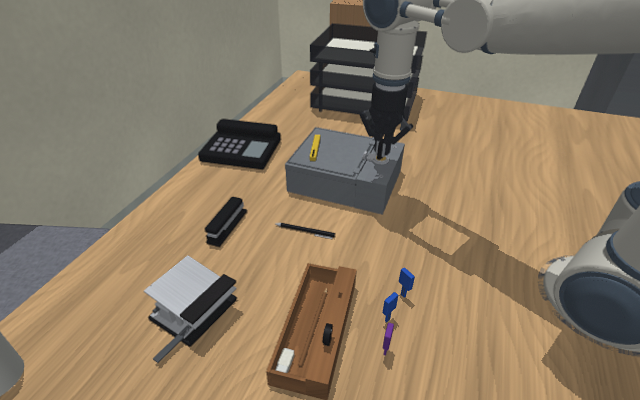

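Everything else is in place: round key at (327,333), pen, stapler and punch unmoved. The gripper is on the lock at (383,157), steady on the stop (moment about 0.2 N m, above the 0.056 N m spring). Handing in.

```bash
python3 -c "
from mv import *
print(order.finish_job()); show()"
```

```text
the job is handed in; nothing more can be done
None
the job is handed in; nothing more can be done
```

The key is fully home in the lock, turned clockwise onto its stop, and still gripped and held there, ready for you to lift the lid. I handed the job in at about 22 s on the robot's clock; it gives no verdict.

**Steps taken**
- I took the rectangular-headed key from its slot in the pencil box and carried it to the cash box. It entered the keyway without touching.
- I wiggled it past the three pins with ±0.1 rad twists. Readings between moves showed about 5 N at most at the pins, and about 8 N once the shoulder was seated.
- The hand turned about 1.85 rad in all, including the play and a light push against the stop.

**Last checks**
- **Depth:** the tool stood at 0.0988 m, against 0.0987 m calculated for fully home. The downward push was 6–7 N.
- **Upright:** the tool tilt was about 0.006 rad.
- **Stop:** the wrist moment rose to 0.32 N m, well above the spring's 0.056 N m, so the plug is on its stop. I eased off to about 0.2 N m to hold it.
- **Bolt:** the side picture shows the tongue drawn back, though the fingers partly hide it.
- **Other things:** the round key, pen and stapler were found within about 5 mm of their first readings, the network's usual error. The last search did not report the hole punch, and I did not query the highlighter. The pencil and eraser had no first reading to compare with. All four look unmoved in the pictures.

**What I could not confirm**
- The plug and bolt values can't be read directly; I inferred them from the hand angle, the moment and the pictures.
- Two camera estimates of where the key sat in the grip differed by about 1 mm (1.4 and 2.2 mm off centre). I used 2 mm, and side forces stayed at 5 N or less.

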